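# Make up a row of printing stamps in the stamp holder

## Task

Make up the holder with all the printing stamps that are lying out: draw the locking rod out, lift the stop and drop it into the notch that leaves just enough room for the stamps, then stand the stamps side by side in the channel between the entry cheek (where the rod goes in) and the stop, relief upwards and each with its nick towards the graduated ledge. Then thread the rod back through the entry cheek, stamps, stop and far cheek until its tab is home against the cheek.

Things in the scene. Friction and masses are not known exactly. Their poses are not given: they have to be found in the camera images.
- holder: stamp holder, fixed to the table: wooden bed with a channel along its y. Origin: underside, channel's centre line, half-way along. Channel floor 12 mm up; rails 44 mm apart inside (x = +-22 mm), 6 mm thick, tops 26 mm up, from y = -80 to +80 mm. End cheeks 56 mm wide, 10 mm thick, 60 mm high: entry cheek y = -90 to -80 mm, far cheek y = 80 to 90 mm; the bed ends at y = +-98 mm.
- holder_entry (a point): centre of the hole in the entry cheek, on its outer face (y = -90 mm of the holder, 34 mm above the table). Both cheeks have a 13 mm round hole on the line x = 0, 34 mm above the table. Axes as the holder's: the rod goes in along +y.
- holder_notch1 (a point): first notch pair of the rails, the one nearest the entry cheek; point on the channel's centre line, on the floor, at y = -34.5 mm of the holder. All four pairs: y = -34.5, -1.5, 31.5, 64.5 mm, 11 mm wide, open on top, bottoms 16 mm above the table. The stop in notch 1, 2, 3 or 4 leaves room for 1, 2, 3 or 4 stamps between it and the entry cheek, with 3.5 to 6.5 mm to spare in all.
- holder_ledge (a point): middle of the holder's graduated ledge: on its -x side (towards the robot) the bed sticks out 25 mm past the rail, 12 mm above the table, with a ruler's ticks on it; 42 mm from the channel's centre line.
- stop_mid (a point): centre of the loose stop, an aluminium block 42 (x) x 20 (y) x 44 mm tall on the channel floor, 100 g; 13 mm hole along y through this point, 22 mm above its underside. Cross pin 8 mm thick, its centre 9 mm above the underside, out to x = +-30.5 mm, sits in a notch pair; lifted 10 to 13 mm it clears the notches with the block still between the rails. Starts in notch 1, the rod through it.
- rod_tab (a point): centre of the locking rod's flat tab, 18 (x) x 44 (y) x 10 mm, on the rod's axis. A 10 mm steel shaft leaves it to +y, 190 mm long, the last 12 mm tapered to 4.4 mm. The rod lies level on the table, axis 5 mm up. 70 g. At the start it is home: through entry cheek, stop and far cheek, tab against the entry cheek's outer face (this point at y = -112 mm of the holder, 1 to 2 mm below the holes' line).
- stamp_a_mid (a point): centre of a wooden stamp (leaf in rubber relief on top), absent in some starts: block 40 (x) x 32 (y) x 44 mm tall plus 3 mm relief, upright at the start; this point is 22 mm above its underside. 17 mm bore through it along y, level with this point. A nick (groove 10 mm wide, 5 deep, full height) runs down the middle of its -x face. 60 g. All stamps have one size.
- stamp_b_mid (a point): centre of a wooden stamp (flower in rubber relief on top), absent in some starts: block 40 (x) x 32 (y) x 44 mm tall plus 3 mm relief, upright at the start; this point is 22 mm above its underside. 17 mm bore through it along y, level with this point. A nick (groove 10 mm wide, 5 deep, full height) runs down the middle of its -x face. 60 g. All stamps have one size.
- stamp_c_mid (a point): centre of a wooden stamp (lattice in rubber relief on top), absent in some starts: block 40 (x) x 32 (y) x 44 mm tall plus 3 mm relief, upright at the start; this point is 22 mm above its underside. 17 mm bore through it along y, level with this point. A nick (groove 10 mm wide, 5 deep, full height) runs down the middle of its -x face. 60 g. All stamps have one size.
- stamp_d_mid (a point): centre of a wooden stamp (star in rubber relief on top), absent in some starts: block 40 (x) x 32 (y) x 44 mm tall plus 3 mm relief, upright at the start; this point is 22 mm above its underside. 17 mm bore through it along y, level with this point. A nick (groove 10 mm wide, 5 deep, full height) runs down the middle of its -x face. 60 g. All stamps have one size.
There are look-alikes about, which are no part of the job. Leave any red or turquoise look-alike of the part that bears stop_mid alone.

How it is judged:
By the outcome, as a careful person would: the job done as asked, in the order asked, and still so for the second after the job is handed in, with the robot touching nothing.
Of stamp_a, stamp_b, stamp_c, stamp_d only 2 to 4 are there at a start; the rules pass over those that are not, and their reading is None.
At some moment in a run one of stamp_a, stamp_b, stamp_c, stamp_d may be knocked a few centimetres aside while the robot is not near it.
Once in a run the grip may slacken for a moment while it holds something.
It also fails if it takes over 210 s, if anything falls off the work surface, if the arm or the gripper's body presses on something with over 40 N, if the wrist force passes 120 N, or if a joint passes its speed limit or range.

## Robot

A 7-joint arm with a two-finger parallel gripper is mounted at the origin on the work surface; the furniture and walls round the work are solid. World frame = base frame: x ahead of the robot, y to its left, z up, the work surface at z = 0. Lengths are in m, angles in rad, forces in N, time in s.
With the tool pointing down it reaches from about 0.35 to 0.9 m from the base axis. Payload 8.1 kg.
Tool frame: the origin (TCP) lies on the centre line of the jaws, within the pads' length; the fingertips stand 19 mm ahead of it and the grasp point (between the pads) is the TCP (arm.tip_reach is the distance from the TCP to the fingertips, in m); z points along the fingers, y is the line along which they close (so a half turn about z gives the same grasp; the last joint's range is limited). The gripper opens to 92 mm and grips with 3 to 60 N. Pads are 19 mm wide; open, the fingers measure 130 mm over their backs; the gripper's body (75 mm by 190 mm) begins 47 mm behind the grasp point.
Start: joints at [-1.214, 0.434, 0.025, 1.573, -0.012, 1.134, -0.075], TCP at [0.277, 0.56, 0.246] pointing down, gripper open.
Joint ranges: [-2.62, 2.62], [-0.44, 2.09], [-1.27, 1.32], [0.08, 2.57], [-1.32, 4.46], [0.12, 2], [-2.74, 2.74]. Speed limits (rad/s): [2.22, 2.22, 3.01, 3.01, 3.14, 3.14, 3.14].

## Interface

Orientations are given as a rotation vector (axis times angle).
In Python, from cell import arm gives the robot as it stands.
- The arm moves only by the tool arm_command, never from a script. Its argument "targets" is a list that holds one entry, the list of rows, each a list of 6 numbers: the shift along the tool's x, y, z in m, then the turn, a rotation vector about the tool's x, y, z in rad. A call has 1 to 10 rows; each row shifts and turns the commanded pose from where the row before left it, along the tool's axes as they then stand; what a row does not reach is not made up. A row lasts 1/8 s, in which the tool goes at most 62.5 mm and 10.7 degrees, less where a joint would pass 70% of its speed; a pose out of reach is approached as far as the arm can. A call with a gripper value outside its range is refused whole. "jaw" is the finger opening in m, from 0 to 0.0918, set as the call begins (left out, the last holds). The fingers move at their own pace and stop on an object; "newtons" is the grip in N (left out, the last holds). Time passes only in rows, so rows that do not move let the fingers close. It gives the time, the measured TCP pose, the force, the opening and the grip force at its end, in the units of the state.
- arm.observe(): the state, without advancing time (a new reading comes with each control period).
- arm.get_image(name): name is "side" or "top" or "wrist"; returns a dict with "pixels" (420x560x3 uint8, red, green, blue), "z_map" (420x560 float32, m along the optical axis (not along the pixel's ray), 0 where there is no reading), "fx", "fy", "cx", "cy" (pixels), "xyz" and "rotation" of the camera in the world; the wrist camera has in their place "T_tool_cam" (4x4, takes a point from camera to tool coordinates, whose origin is the TCP and whose axes are the flange's). Camera axes: x right, y down, z forward; pixel columns grow to the right and rows downward; lengths in m; the calibration is good to about 2 mm. A picture is of the moment at which its call begins: read the wrist's pose just before it.
- arm.sign_off(): hands the job in; it is judged then, once.
The state is a dict: "clock": time; "joints": joint angles; "dq": joint speeds; "joint_efforts": joint torques, N m; "position": TCP position; "ee_rot": TCP orientation; "force": force on the tool from outside, world axes, zero at the start; "ft_torque": the same for the moment, N m; "width": opening from 0.0 (shut) to 1.0 (fully open); "gripper_force": force on a finger pad.
Only numpy, scipy, OpenCV 4.12 (cv2) and the standard library are available. Lean on these libraries where they do the work, as an engineer would, in place of code of your own. Each camera call takes 0.05 s, during which the arm holds its last target. There are 200 camera calls.

## Working session

There is one attempt and no reset: what is moved stays moved. The work goes in short steps, Python scripts to look and compute and a tool call to move; the robot and the scene stay as the last step left them, time stands still between calls to the robot, and variables do not carry over. Pictures are saved under pics/ and viewed, at most 14 in all, crops included, and the job is handed in when it is done.

Besides the shell and the picture viewer there is one more tool, called as name(argument=value, ...) on one line, values as JSON. arm_command: Moves the arm, as the interface text tells. Its arguments: {"type":"object","properties":{"targets":{"type":"array","items":{"type":"array","items":{"type":"array","items":{"type":"number"}}}},"jaw":{"type":"number"},"newtons":{"type":"number"}},"required":["targets"]}

```bash
ls; mkdir -p pics; python3 - <<'E'
from cell import arm
import cv2, numpy as np
s=arm.observe(); print({k:np.round(v,3) for k,v in s.items()})
for n in ["top","side"]:
    d=arm.get_image(n); cv2.imwrite(f"pics/{n}0.png",cv2.cvtColor(d["pixels"],cv2.COLOR_RGB2BGR)); np.savez(f"{n}0.npz",**d)
    print(n,d["fx"],d["cx"],d["cy"],d["xyz"],d["rotation"])
d=arm.get_image("wrist");print(d["T_tool_cam"],d["fx"],d["cx"],d["cy"])
E
```

```text
pics
{'clock': np.float64(0.0), 'joints': array([-1.214,  0.435,  0.025,  1.574, -0.012,  1.134, -0.075]), 'dq': array([-0.001,  0.001,  0.   ,  0.001, -0.   , -0.001,  0.002]), 'joint_efforts': array([-0.0000e+00, -6.6783e+01,  9.8500e-01, -3.1445e+01, -6.1000e-02,
        4.3000e-02,  0.0000e+00]), 'position': array([0.277, 0.56 , 0.245]), 'ee_rot': array([-7.160e-01, -3.059e+00,  2.000e-03]), 'force': array([ 0.604,  0.531, -0.522]), 'ft_torque': array([ 0.002, -0.021,  0.039]), 'gripper_force': np.float64(0.0), 'width': np.float64(0.999)}
top 420.23780008695223 277.67661213804837 207.40238210176298 [ 0.198806   -0.02986555  1.14401094] [-2.14399464  2.05471525 -0.2234798 ]
side 461.3771159929053 278.5008794589041 213.5414318578199 [0.34601883 1.14078147 0.73057202] [-0.10446802  2.67449081 -1.56582334]
[[ 1.10514463e-03 -9.55770434e-01 -2.94111638e-01  7.94825645e-02]
 [ 9.99999256e-01  9.04606582e-04  8.17878503e-04  5.73714659e-04]
 [-5.15648768e-04 -2.94112324e-01  9.55770723e-01 -1.38703416e-01]
 [ 0.00000000e+00  0.00000000e+00  0.00000000e+00  1.00000000e+00]] 338.6408448340646 276.2859996446679 207.4380618386629
```

View pics/top0.png

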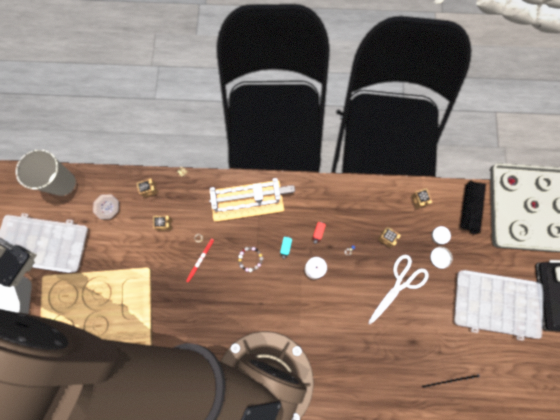

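View pics/side0.png

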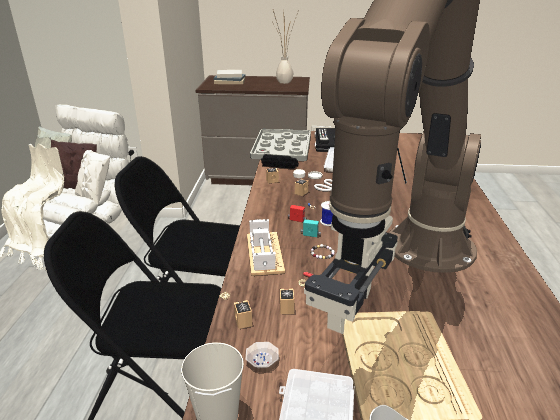

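The top view shows the holder at px (247,199) with the rod tab at (287,190), so the entry is on the world −y side and the ledge is towards the robot. There are four stamps, at (145,187), (162,223), (423,198) and (391,237). The red look-alike stop is at (319,232) and the turquoise one at (286,246).

The side view confirms four upright stamps and the same layout.

```bash
cat > h.py <<'E'
from cell import arm
import cv2, numpy as np
from scipy.spatial.transform import Rotation as R
def cam(n):
    s=arm.observe(); d=arm.get_image(n)
    if n=="wrist":
        T=np.eye(4);T[:3,:3]=R.from_rotvec(s["ee_rot"]).as_matrix();T[:3,3]=s["position"];T=T@np.array(d["T_tool_cam"])
    else:
        T=np.eye(4);T[:3,:3]=R.from_rotvec(d["rotation"]).as_matrix();T[:3,3]=d["xyz"]
    d["T"]=T; return d
def cloud(d):
    v,u=np.mgrid[0:420,0:560];z=d["z_map"]
    P=np.stack([(u-d["cx"])/d["fx"]*z,(v-d["cy"])/d["fy"]*z,z],-1)
    W=P@d["T"][:3,:3].T+d["T"][:3,3]; W[z<=0]=np.nan; return W
def ray(d,u,v,h):
    r=d["T"][:3,:3]@[(u-d["cx"])/d["fx"],(v-d["cy"])/d["fy"],1];o=d["T"][:3,3]
    return o+r*(h-o[2])/r[2]
def save(d,name,box=None,k=1):
    im=cv2.cvtColor(d["pixels"],cv2.COLOR_RGB2BGR)
    if box: im=im[box[1]:box[3],box[0]:box[2]]
    cv2.imwrite("pics/"+name,cv2.resize(im,None,fx=k,fy=k,interpolation=cv2.INTER_CUBIC))
def blobs(d,lo,hi,x0=.2,x1=.75,y0=-.6,y1=.6,amin=12):
    W=cloud(d);m=((W[...,2]>lo)&(W[...,2]<hi)&(W[...,0]>x0)&(W[...,0]<x1)&(W[...,1]>y0)&(W[...,1]<y1)).astype(np.uint8)
    n,l,st,c=cv2.connectedComponentsWithStats(m)
    for i in range(1,n):
        if st[i,4]<amin: continue
        p=W[l==i]; r=cv2.minAreaRect((p[:,:2]*1000).astype(np.float32))
        print("px",c[i].round(),"n",st[i,4],"ctr",np.round(r[0]),"size",np.round(r[1]),"ang",round(r[2],1),"z",np.round(np.median(p[:,2]),3))
def pose():
    s=arm.observe();print(round(float(s["clock"]),2),np.round(s["position"],4),"xaxis",np.round(R.from_rotvec(s["ee_rot"]).as_matrix()[:,0],3),"F",np.round(s["force"],1),"w",round(float(s["width"])*.0918,4),round(float(s["gripper_force"]),1),"j",np.round(s["joints"],2))
E
python3 - <<'E'
from h import *
d=cam("top"); print("tall");blobs(d,.035,.08)
save(d,"topcrop.png",(100,160,440,260),2.3)
pose()
print(ray(d,287,190,.03),ray(d,214,199,.06),ray(d,277,187,.06))
E
```

```text
tall
px [ 63. 183.] n 206 ctr [489. 571.] size [27. 78.] ang 63.2 z 0.059
px [145. 187.] n 186 ctr [491. 350.] size [33. 41.] ang 23.1 z 0.045
px [266. 192.] n 396 ctr [491.  30.] size [ 55. 167.] ang 3.9 z 0.051
px [476. 205.] n 535 ctr [ 476. -549.] size [ 38. 133.] ang 80.8 z 0.039
px [216. 199.] n 153 ctr [458. 149.] size [55. 52.] ang 71.5 z 0.058
px [423. 197.] n 186 ctr [ 492. -404.] size [40. 34.] ang 18.3 z 0.045
px [160. 222.] n 190 ctr [395. 297.] size [33. 40.] ang 6.3 z 0.045
px [319. 231.] n 125 ctr [ 389. -125.] size [20. 43.] ang 74.4 z 0.044
px [390. 236.] n 193 ctr [ 382. -314.] size [40. 33.] ang 59.7 z 0.045
px [286. 246.] n 123 ctr [345. -39.] size [20. 42.] ang 79.6 z 0.044
px [316. 267.] n 302 ctr [ 291. -118.] size [46. 49.] ang 2.2 z 0.06
0.2 [0.2773 0.5598 0.2453] xaxis [-0.896  0.444 -0.   ] F [-0.1 -0.4 -0.1] w 0.0919 0.0 j [-1.21  0.43  0.02  1.57 -0.01  1.13 -0.08]
[ 0.49967125 -0.03687947  0.03      ] [0.45873344 0.15624433 0.06      ] [ 0.49874827 -0.00966237  0.06      ]
```

View pics/topcrop.png

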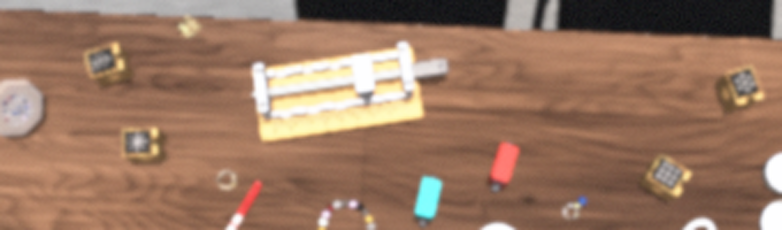

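The crop shows four upright stamps, the holder tilted about 13°, the grey stop near the entry cheek and the tab sticking out to the right.

```bash
python3 - <<'E'
from h import *
d=cam("top"); blobs(d,.054,.066,.4,.55,-.1,.2,5); 
print(ray(d,200,174,0),ray(d,365,176,0),ray(d,440,178,0))
W=cloud(d); m=(W[...,2]>.02)&(W[...,2]<.045)&(W[...,1]<-.02)&(W[...,1]>-.09)&(W[...,0]>.46)
print(np.argwhere(m)[:,::-1].mean(0),np.nanmean(W[m],0))
E
```

```text
px [276. 189.] n 78 ctr [494.  -7.] size [55. 10.] ang 11.9 z 0.06
px [257. 192.] n 104 ctr [485.  43.] size [43. 20.] ang 11.4 z 0.056
px [213. 198.] n 88 ctr [462. 160.] size [57. 10.] ang 10.7 z 0.06
[0.54451428 0.21196181 0.        ] [ 0.55804805 -0.2564572   0.        ] [ 0.56094589 -0.46826656  0.        ]
[294.6199262  70.6900369] [ 0.87536083 -0.04568111  0.03209216]
```

arm_command(targets=[[[0, 0, 0, 0, 0, 0.1836], [0, 0, 0, 0, 0, 0.1836], [0, 0, 0, 0, 0, 0.1836], [0, 0, 0, 0, 0, 0.1836], [0, 0, 0, 0, 0, 0.1836], [-0.045, 0.02, 0, 0, 0, 0], [-0.045, 0.02, 0, 0, 0, 0], [-0.045, 0.02, 0, 0, 0, 0], [-0.045, 0.02, 0, 0, 0, 0], [-0.045, 0.02, 0, 0, 0, 0]]])

```text
clock: 1.5
position: [0.4194, 0.3571, 0.2458]
ee_rot: [-1.997, -2.425, -0.0]
force: [-0.1, 0.6, -0.2]
width: 1.002
gripper_force: 0.0
```

```bash
python3 - <<'E'
from h import *
pose();d=cam("wrist");blobs(d,.03,.055); save(d,"w1.png")
E
```

```text
1.5 [0.4194 0.3571 0.2458] xaxis [-0.192  0.981  0.   ] F [-0.1  0.6 -0.2] w 0.092 0.0 j [-1.03  0.32  0.3   1.77 -0.1   1.07 -0.5 ]
px [340. 202.] n 1205 ctr [491. 350.] size [32. 40.] ang 21.8 z 0.045
px [243. 231.] n 1106 ctr [395. 297.] size [32. 40.] ang 6.5 z 0.044
px [279. 344.] n 677 ctr [461. 167.] size [56. 13.] ang 6.6 z 0.043
```

View pics/w1.png

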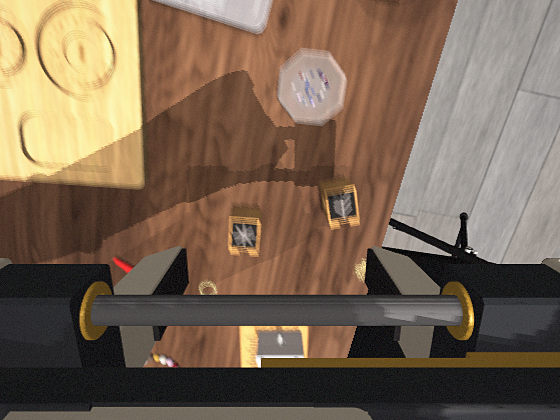

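The wrist view shows the leaf stamp at (340,202) and the star stamp at (243,231), both upright. The nicks are too small to read at this scale, so I'll enlarge them.

```bash
python3 - <<'E'
from h import *
d=cam("wrist");save(d,"w1c.png",(220,170,370,265),5)
E
```

```text
(no output)
```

View pics/w1c.png

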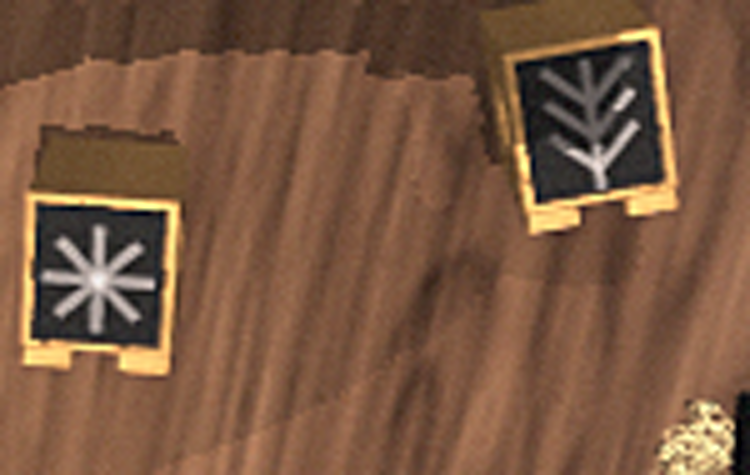

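The enlargement shows both stamps with the nick on the lower image side, towards −y of the holder: star nick at crop (95,355), leaf nick at crop (600,210). Next is the rod tab.

arm_command(targets=[[[-0.0443, 0.0005, 0.0135, 0, 0, 0], [-0.0443, 0.0005, 0.0135, 0, 0, 0], [-0.0443, 0.0005, 0.0135, 0, 0, 0], [-0.0443, 0.0005, 0.0135, 0, 0, 0], [-0.0443, 0.0005, 0.0135, 0, 0, 0], [-0.0443, 0.0005, 0.0135, 0, 0, 0], [-0.0443, 0.0005, 0.0135, 0, 0, 0], [-0.0443, 0.0005, 0.0135, 0, 0, 0], [-0.0443, 0.0005, 0.0135, 0, 0, 0], [0, 0, 0, 0, 0, 0]]], jaw=0.06)

```text
clock: 2.85
position: [0.4994, -0.0356, 0.1236]
ee_rot: [2.004, 2.419, -0.003]
force: [-0.7, 0.9, -0.1]
width: 0.653
gripper_force: 0.0
```

```bash
python3 - <<'E'
from h import *
pose();d=cam("wrist");blobs(d,.054,.066,.4,.55,-.1,.2,5);blobs(d,.026,.045,.4,.56,-.1,-.0,5); save(d,"w2.png")
E
```

```text
2.85 [ 0.4994 -0.0356  0.1236] xaxis [-0.186  0.983 -0.001] F [-0.7  0.9 -0.1] w 0.0599 0.0 j [-0.34  0.4   0.39  2.04 -0.22  0.75  0.37]
px [276. 105.] n 2569 ctr [485.  42.] size [42. 20.] ang 10.8 z 0.056
px [276. 190.] n 1616 ctr [495.  -8.] size [56. 11.] ang 11.5 z 0.06
px [268. 175.] n 390 ctr [488.  -3.] size [43.  5.] ang 13.7 z 0.037
px [277. 224.] n 1226 ctr [501. -37.] size [18. 37.] ang 11.5 z 0.037
```

View pics/w2.png

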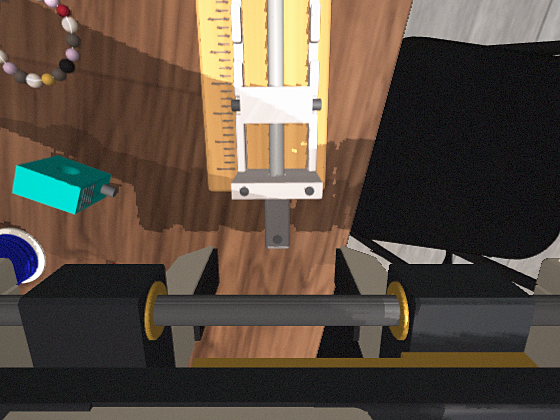

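The wrist view shows the tab at (277,224), the stop at (276,105) and the entry cheek at (276,190), with the jaws well aligned over the tab. I'll grasp it.

arm_command(targets=[[[0, 0.001, 0.025, 0, 0, -0.007], [0, 0, 0.025, 0, 0, 0], [0, 0, 0.0256, 0, 0, 0], [0, 0, 0, 0, 0, 0]]])

```text
clock: 3.4
position: [0.4994, -0.0302, 0.0476]
ee_rot: [-1.985, -2.432, 0.002]
force: [-0.8, 0.5, 0.3]
width: 0.653
gripper_force: 0.0
```

arm_command(targets=[[[0, 0, 0, 0, 0, 0], [0, 0, 0, 0, 0, 0], [0, 0, 0, 0, 0, 0], [0, 0, 0, 0, 0, 0], [0, 0, 0, 0, 0, 0]]], jaw=0, newtons=40)

```text
clock: 4.03
position: [0.5001, -0.0319, 0.0487]
ee_rot: [-1.989, -2.431, 0.0]
force: [-1.3, -0.3, 3.3]
width: 0.19
gripper_force: 40.0
```

arm_command(targets=[[[0, 0, -0.001, 0, 0, 0], [-0.005, 0, 0, 0, 0, 0], [-0.01, 0, 0, 0, 0, 0], [-0.01, 0, 0, 0, 0, 0], [-0.01, 0, 0, 0, 0, 0]]])

```text
clock: 4.65
position: [0.5077, -0.0673, 0.0496]
ee_rot: [1.989, 2.431, -0.0]
force: [0.9, 0.0, -1.4]
width: 0.187
gripper_force: 40.0
```

arm_command(targets=[[[-0.034, 0, 0, 0, 0, 0], [-0.034, 0, 0, 0, 0, 0], [-0.034, 0, 0, 0, 0, 0], [-0.034, 0, 0, 0, 0, 0], [-0.034, 0, 0, 0, 0, 0], [-0.02, -0.02, 0, 0, 0, 0], [-0.015, -0.025, 0, 0, 0, 0], [0, 0, 0, 0, 0, 0], [0, 0, 0, 0, 0, 0]]])

```text
clock: 5.78
position: [0.5045, -0.276, 0.0496]
ee_rot: [1.989, 2.432, 0.001]
force: [0.2, 0.5, -0.9]
width: 0.186
gripper_force: 40.0
```

```bash
python3 - <<'E'
from h import *
pose();d=cam("side");save(d,"s1.png",(180,150,400,310),3.5)
W=cloud(cam("wrist"))
for a in range(60,215,10):
    p=W[a,150:420]; m=(p[:,2]>.02)&(p[:,2]<.06)
    if m.any(): print(a,m.sum(),np.round(np.nanmean(p[m],0),4))
E
```

```text
5.78 [ 0.5045 -0.276   0.0496] xaxis [-0.198  0.98   0.   ] F [ 0.2  0.5 -0.9] w 0.0171 40.0 j [ 0.2   0.6   0.3   1.91 -0.27  0.67  0.86]
60 23 [ 0.4855 -0.1802  0.0367]
70 23 [ 0.4862 -0.1839  0.0365]
80 22 [ 0.4869 -0.1878  0.0366]
90 23 [ 0.4878 -0.1917  0.0365]
100 23 [ 0.4886 -0.1956  0.0367]
110 22 [ 0.4896 -0.1996  0.0368]
120 22 [ 0.4905 -0.2037  0.0365]
130 22 [ 0.4913 -0.2078  0.0368]
140 22 [ 0.4922 -0.2121  0.0364]
150 22 [ 0.4931 -0.2164  0.0369]
160 22 [ 0.494  -0.2208  0.0365]
170 21 [ 0.4951 -0.2251  0.0369]
180 21 [ 0.496  -0.2297  0.0368]
190 21 [ 0.497  -0.2343  0.0369]
200 21 [ 0.4979 -0.239   0.0368]
210 21 [ 0.4989 -0.2437  0.0369]
```

View pics/s1.png

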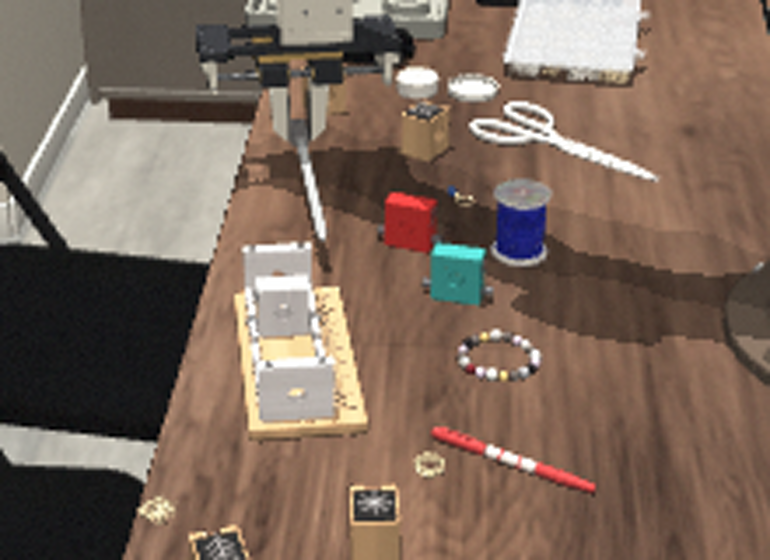

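The side view shows the rod fully out of the holder and level in the gripper, with the tip at crop (325,265). I'll lay it down here.

arm_command(targets=[[[0, 0, 0.01, 0, 0, 0], [0, 0, 0.01, 0, 0, 0], [0, 0, 0.006, 0, 0, 0], [0, 0, 0, 0, 0, 0]]])

```text
clock: 6.38
position: [0.5037, -0.2757, 0.0228]
ee_rot: [-1.988, -2.431, 0.001]
force: [0.3, -0.1, 0.4]
width: 0.188
gripper_force: 40.0
```

arm_command(targets=[[[0, 0, 0, 0, 0, 0], [0, 0, 0, 0, 0, 0], [0, 0, 0, 0, 0, 0]]], jaw=0.03)

```text
clock: 6.75
position: [0.5042, -0.276, 0.0239]
ee_rot: [1.988, 2.432, 0.0]
force: [-0.5, 0.2, -0.8]
width: 0.322
gripper_force: 0.0
```

arm_command(targets=[[[0, 0, -0.03, 0, 0, 0], [0, 0, -0.045, 0, 0, 0], [0, 0, -0.045, 0, 0, 0], [0, 0, -0.045, 0, 0, 0], [0, 0, -0.045, 0, 0, 0], [0, 0, 0, 0, 0, 0], [0, 0, 0, 0, 0, 0]]], jaw=0.06)

```text
clock: 7.62
position: [0.5038, -0.2757, 0.2333]
ee_rot: [-1.988, -2.432, -0.0]
force: [0.1, -0.0, -0.2]
width: 0.655
gripper_force: 0.0
```

```bash
python3 - <<'E'
from h import *
pose();d=cam("wrist");blobs(d,.03,.055);blobs(d,.006,.016,.4,.55,-.35,-.03);save(d,"w3.png",(150,120,420,300),2.9)
E
```

```text
7.62 [ 0.5038 -0.2757  0.2333] xaxis [-0.199  0.98   0.   ] F [ 0.1 -0.  -0.2] w 0.0601 0.0 j [ 0.12  0.37  0.4   1.74 -0.16  1.06  0.77]
px [189.   7.] n 556 ctr [ 393. -136.] size [42. 17.] ang 10.9 z 0.043
px [152. 199.] n 1344 ctr [ 383. -315.] size [41. 32.] ang 60.5 z 0.044
px [243. 287.] n 594 ctr [ 491. -398.] size [40. 18.] ang 18.4 z 0.044
px [276. 109.] n 2145 ctr [ 489. -202.] size [ 17. 199.] ang 11.9 z 0.009
px [211.  18.] n 158 ctr [ 414. -134.] size [20. 10.] ang 72.6 z 0.012
px [180. 187.] n 21 ctr [ 403. -304.] size [1. 7.] ang 61.6 z 0.011
```

View pics/w3.png

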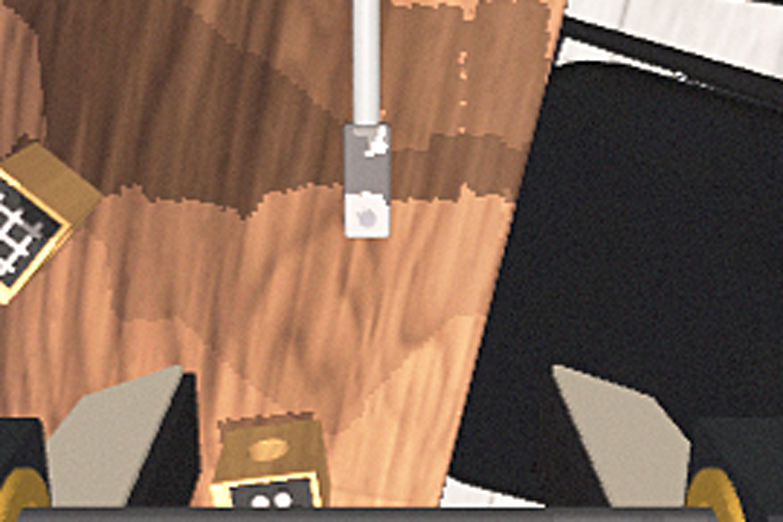

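The wrist view shows the rod on the table with its tab at crop (367,180). The lattice stamp is at left and the flower stamp at the bottom (270,470), with its bore on the +y side. Next is the stop.

arm_command(targets=[[[0.045, 0.0064, 0.011, 0, 0, 0.006], [0.045, 0.0064, 0.011, 0, 0, 0], [0.045, 0.0064, 0.011, 0, 0, 0], [0.045, 0.0064, 0.011, 0, 0, 0], [0.045, 0.0064, 0.011, 0, 0, 0], [0.045, 0.0064, 0.011, 0, 0, 0], [0.045, 0.0064, 0.011, 0, 0, 0], [0, 0, 0.04, 0, 0, 0], [0, 0, 0, 0, 0, 0], [0, 0, 0, 0, 0, 0]]])

```text
clock: 8.93
position: [0.487, 0.0409, 0.1169]
ee_rot: [-1.998, -2.424, 0.002]
force: [0.3, 0.3, -0.4]
width: 0.655
gripper_force: 0.0
```

```bash
python3 - <<'E'
from h import *
pose();d=cam("wrist");blobs(d,.05,.066,.4,.55,-.1,.25,25)
E
```

```text
8.93 [0.487  0.0409 0.1169] xaxis [-0.191  0.982 -0.   ] F [ 0.3  0.3 -0.4] w 0.0601 0.0 j [-0.4   0.38  0.26  2.06 -0.15  0.72  0.15]
px [271.  23.] n 2684 ctr [462. 159.] size [56. 11.] ang 11.5 z 0.06
px [273. 232.] n 2152 ctr [485.  42.] size [42. 21.] ang 11.1 z 0.056
px [274. 293.] n 164 ctr [494.  -3.] size [55.  2.] ang 11.4 z 0.051
```

arm_command(targets=[[[0.001, -0.002, 0.022, 0, 0, 0.003], [0, 0, 0.023, 0, 0, 0], [0, 0, 0.023, 0, 0, 0], [0, 0, 0, 0, 0, 0]]])

```text
clock: 9.48
position: [0.4847, 0.0417, 0.0486]
ee_rot: [-2.001, -2.421, 0.001]
force: [-0.1, -0.9, 0.4]
width: 0.65
gripper_force: 0.0
```

arm_command(targets=[[[0, 0, 0, 0, 0, 0], [0, 0, 0, 0, 0, 0], [0, 0, 0, 0, 0, 0], [0, 0, 0, 0, 0, 0]]], jaw=0.02, newtons=30)

```text
clock: 9.98
position: [0.4853, 0.0423, 0.0497]
ee_rot: [1.999, 2.422, 0.002]
force: [-2.2, -0.6, 8.4]
width: 0.455
gripper_force: 30.0
```

arm_command(targets=[[[0, 0, -0.006, 0, 0, 0], [0, 0, -0.0055, 0, 0, 0], [0, 0, 0, 0, 0, 0], [0, 0, 0, 0, 0, 0]]])

```text
clock: 10.48
position: [0.4849, 0.0424, 0.0602]
ee_rot: [1.999, 2.423, 0.0]
force: [-0.9, 0.7, -0.6]
width: 0.457
gripper_force: 30.0
```

```bash
python3 - <<'E'
from h import *
pose();d=cam("wrist");blobs(d,.05,.075,.4,.55,-.1,.25,25)
E
```

```text
10.47 [0.4849 0.0424 0.0602] xaxis [-0.19   0.982  0.   ] F [-0.9  0.7 -0.6] w 0.0419 30.0 j [-0.37  0.47  0.23  2.11 -0.19  0.57  0.19]
px [272.   6.] n 2080 ctr [462. 155.] size [56.  3.] ang 11.1 z 0.059
px [276. 273.] n 5324 ctr [485.  48.] size [75. 14.] ang 11.1 z 0.065
px [277. 355.] n 491 ctr [494.  -3.] size [56.  2.] ang 11.6 z 0.052
```

arm_command(targets=[[[0.0165, 0, 0, 0, 0, 0], [0.0165, 0, 0, 0, 0, 0], [0.0165, 0, 0, 0, 0, 0], [0.0165, 0, 0, 0, 0, 0], [0.0165, 0, 0, 0, 0, 0], [0.0165, 0, 0, 0, 0, 0], [0, 0, 0, 0, 0, 0], [0, 0, 0, 0, 0, 0]]])

```text
clock: 11.52
position: [0.4661, 0.1392, 0.0601]
ee_rot: [2.0, 2.423, -0.0]
force: [0.2, 0.7, -0.1]
width: 0.46
gripper_force: 30.0
```

```bash
python3 - <<'E'
from h import *
pose();d=cam("side");W=cloud(d)
m=(W[...,0]>.42)&(W[...,0]<.52)&(W[...,1]>-.02)&(W[...,1]<.175)&(W[...,2]>.035)&(W[...,2]<.075)
hy=np.array([-.192,.981]);o=np.array([.4785,.0757]);y=(W[...,:2]-o)@hy
for lo,hi,n in [(.045,.078,"stop"),(-.05,.04,"oldplace"),(.079,.095,"far")]:
    k=m&(y>lo)&(y<hi); print(n,k.sum(),np.round([np.percentile(W[k][:,2],98),y[k].min(),y[k].max()],4) if k.any() else "")
save(d,"s2.png",(230,190,330,290),6)
E
```

```text
11.53 [0.4661 0.1392 0.0601] xaxis [-0.19   0.982 -0.   ] F [ 0.2  0.7 -0.1] w 0.0422 30.0 j [-0.58  0.47  0.24  2.11 -0.2   0.58 -0.01]
stop 197 [0.0745 0.0541 0.0779]
oldplace 0 
far 210 [0.0637 0.0792 0.0942]
```

View pics/s2.png

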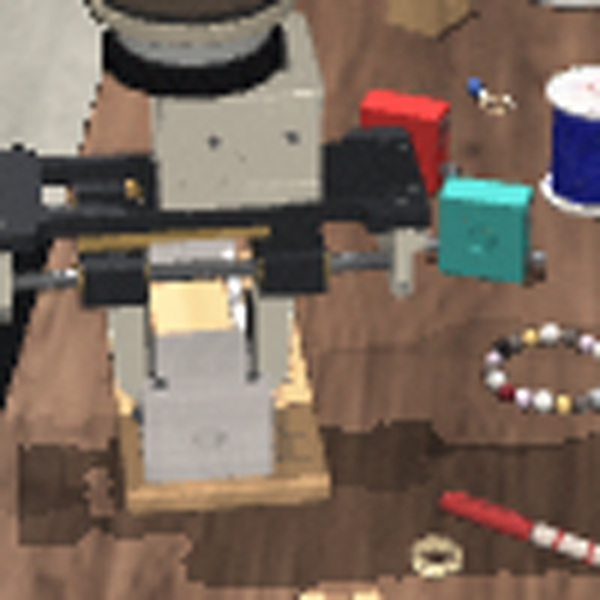

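The view shows the stop gripped just short of the far cheek and lifted (crop 200,360), with the old place empty. I'll lower it into notch 4.

arm_command(targets=[[[0.0004, 0, 0.004, 0, 0, 0], [0, 0, 0.004, 0, 0, 0], [0, 0, 0.003, 0, 0, 0], [0, 0, 0, 0, 0, 0]]])

```text
clock: 12.08
position: [0.466, 0.1397, 0.0495]
ee_rot: [-2.0, -2.422, -0.0]
force: [-3.5, -1.5, 11.1]
width: 0.455
gripper_force: 30.0
```

```bash
python3 - <<'E'
from h import *
pose()
E
```

```text
12.07 [0.466  0.1397 0.0495] xaxis [-0.189  0.982  0.   ] F [-3.5 -1.5 11.1] w 0.0418 30.0 j [-0.57  0.49  0.23  2.12 -0.2   0.55 -0.01]
```

arm_command(targets=[[[0, 0, 0, 0, 0, 0], [0, 0, 0, 0, 0, 0], [0, 0, -0.03, 0, 0, 0], [0, 0, -0.045, 0, 0, 0], [0, 0, -0.045, 0, 0, 0], [0, 0, 0, 0, 0, 0], [0, 0, 0, 0, 0, 0]]], jaw=0.06)

```text
clock: 12.95
position: [0.4657, 0.14, 0.1687]
ee_rot: [-1.999, -2.423, 0.0]
force: [0.2, -0.0, -0.4]
width: 0.651
gripper_force: 0.0
```

```bash
python3 - <<'E'
from h import *
pose();d=cam("wrist");blobs(d,.052,.07,.4,.55,-.1,.25,25);blobs(d,.03,.05,.3,.55,.2,.45,25)
E
```

```text
12.95 [0.4657 0.14   0.1687] xaxis [-0.19   0.982  0.   ] F [ 0.2 -0.  -0.4] w 0.0598 0.0 j [-0.64  0.3   0.3   2.02 -0.12  0.84 -0.08]
px [275. 187.] n 1120 ctr [462. 159.] size [56. 11.] ang 11.1 z 0.06
px [277. 211.] n 1398 ctr [467. 139.] size [42. 21.] ang 10.7 z 0.056
px [204.   2.] n 86 ctr [387. 276.] size [11.  3.] ang 21.3 z 0.037
px [232.   3.] n 130 ctr [408. 279.] size [11.  5.] ang 26.9 z 0.04
```

arm_command(targets=[[[0.042, -0.01, 0, 0, 0, -0.1658], [0, 0, 0, 0, 0, -0.1658], [0, 0, 0, 0, 0, -0.1658], [0, 0, 0, 0, 0, -0.1658], [0, 0, 0, 0, 0, -0.1658], [0, 0, 0, 0, 0, -0.1658], [0, 0, 0, 0, 0, -0.1658], [0, 0, 0, 0, 0, -0.1658], [0, 0, 0, 0, 0, -0.1658], [0, 0, 0, 0, 0, 0]]])

```text
clock: 14.25
position: [0.4476, 0.1788, 0.1678]
ee_rot: [0.174, -3.134, 0.001]
force: [0.0, 0.6, -0.3]
width: 0.654
gripper_force: 0.0
```

```bash
python3 - <<'E'
from h import *
pose()
E
```

```text
14.25 [0.4476 0.1788 0.1678] xaxis [-0.994 -0.111  0.003] F [ 0.   0.6 -0.3] w 0.06 0.0 j [-0.47  0.3  -0.03  2.01  0.01  0.84  1.18]
```

arm_command(targets=[[[0.0098, 0.0308, 0, 0, 0, 0], [0.0098, 0.0308, 0, 0, 0, 0], [0.0098, 0.0308, 0, 0, 0, 0], [0.0098, 0.0308, 0.03, 0, 0, 0], [0, 0, 0.03, 0, 0, 0], [0, 0, 0, 0, 0, 0], [0, 0, 0, 0, 0, 0]]])

```text
clock: 15.12
position: [0.3958, 0.297, 0.1095]
ee_rot: [0.172, -3.137, 0.0]
force: [0.7, 0.2, 0.2]
width: 0.652
gripper_force: 0.0
```

```bash
python3 - <<'E'
from h import *
pose();d=cam("wrist");blobs(d,.03,.055,.3,.55,.2,.45,25)
E
```

```text
15.12 [0.3958 0.297  0.1095] xaxis [-0.994 -0.11   0.   ] F [0.7 0.2 0.2] w 0.0599 0.0 j [-0.69  0.4  -0.08  2.04  0.05  0.71  0.88]
px [276. 226.] n 3135 ctr [394. 297.] size [33. 40.] ang 6.5 z 0.045
px [330. 344.] n 1522 ctr [484. 347.] size [21. 40.] ang 20.5 z 0.044
```

arm_command(targets=[[[0.0015, 0, 0.024, 0, 0, 0.003], [0, 0, 0.024, 0, 0, 0], [0, 0, 0.0245, 0, 0, 0], [0, 0, 0, 0, 0, 0]]])

```text
clock: 15.68
position: [0.3939, 0.2965, 0.0364]
ee_rot: [0.169, -3.136, 0.002]
force: [-0.4, 0.6, 0.2]
width: 0.656
gripper_force: 0.0
```

arm_command(targets=[[[0, 0, 0, 0, 0, 0], [0, 0, 0, 0, 0, 0], [0, 0, 0, 0, 0, 0], [0, 0, 0, 0, 0, 0]]], jaw=0.02, newtons=30)

```text
clock: 16.18
position: [0.3946, 0.2975, 0.0377]
ee_rot: [-0.171, 3.135, 0.002]
force: [-0.1, -0.7, 7.8]
width: 0.432
gripper_force: 30.0
```

arm_command(targets=[[[0, 0, -0.02, 0, 0, 0], [0, 0, -0.03, 0, 0, 0.1652], [0, 0, -0.03, 0, 0, 0.1652], [0, 0, 0, 0, 0, 0.1652], [0, 0, 0, 0, 0, 0.1652], [0, 0, 0, 0, 0, 0.1652], [0, 0, 0, 0, 0, 0.1652], [0, 0, 0, 0, 0, 0.1652], [0, 0, 0, 0, 0, 0.1652], [0, 0, 0, 0, 0, 0.1652]]])

```text
clock: 17.42
position: [0.3939, 0.2973, 0.117]
ee_rot: [-2.003, -2.42, -0.001]
force: [-0.7, -0.0, -1.2]
width: 0.431
gripper_force: 30.0
```

arm_command(targets=[[[-0.0392, 0.008, 0, 0, 0, 0], [-0.0392, 0.008, 0, 0, 0, 0], [-0.0392, 0.008, 0, 0, 0, 0], [-0.0392, 0.008, 0, 0, 0, 0], [-0.0392, 0.008, 0, 0, 0, 0], [0, 0, 0, 0, 0, 0], [0, 0, 0, 0, 0, 0]]])

```text
clock: 18.3
position: [0.4707, 0.113, 0.1168]
ee_rot: [-1.996, -2.425, -0.001]
force: [1.5, 0.5, -1.0]
width: 0.431
gripper_force: 30.0
```

```bash
cat >> h.py <<'E'
PSI=np.arctan2(33,167.5);HO=np.array([.4785,.0758]);HX=np.array([np.cos(PSI),np.sin(PSI)]);HY=np.array([-np.sin(PSI),np.cos(PSI)])
def rel(slot,x=0):
    "shift in tool axes (down-pointing) and turn needed to stand at holder y=slot"
    s=arm.observe();M=R.from_rotvec(s["ee_rot"]).as_matrix();t=np.append(HO+HY*slot+HX*x,s["position"][2])
    e=M.T@(t-s["position"]); a=np.arctan2(M[1,0],M[0,0])-np.arctan2(HY[1],HY[0])
    print("move xy mm",np.round(e[:2]*1000,1),"turn z",round(float(a),3),"z",round(float(s["position"][2]),4))
def tops(d,lo=.035,hi=.062):
    "y-extents in holder frame of tall things in channel"
    W=cloud(d);q=(W[...,:2]-HO);y=q@HY;x=q@HX
    m=(abs(x)<.019)&(W[...,2]>lo)&(W[...,2]<.075)&(y>-.095)&(y<.095)
    b=np.arange(-95,97,2)/1000
    for i in range(len(b)-1):
        k=m&(y>=b[i])&(y<b[i+1])
        if k.sum()>3: print(int(b[i]*1000),round(float(np.median(W[k][:,2]))*1000),end="; ")
    print()
E
python3 - <<'E'
from h import *
pose();rel(.0372)
E
```

```text
18.3 [0.4707 0.113  0.1168] xaxis [-0.192  0.981  0.001] F [ 1.5  0.5 -1. ] w 0.0395 30.0 j [-0.62  0.38  0.35  2.08 -0.2   0.71  0.05]
move xy mm [-0.8  0.5] turn z -0.001 z 0.1168
```

arm_command(targets=[[[-0.001, 0.0005, 0.02, 0, 0, 0], [0, 0, 0.02, 0, 0, 0], [0, 0, 0.015, 0, 0, 0], [0, 0, 0.012, 0, 0, 0], [0, 0, 0, 0, 0, 0]]])

```text
clock: 18.92
position: [0.471, 0.1127, 0.0494]
ee_rot: [-1.994, -2.426, 0.0]
force: [-0.6, -0.4, -0.5]
width: 0.434
gripper_force: 30.0
```

```bash
python3 - <<'E'
from h import *
pose();rel(.0372)
E
```

```text
18.93 [0.471  0.1127 0.0494] xaxis [-0.194  0.981  0.   ] F [-0.6 -0.4 -0.5] w 0.0399 30.0 j [-0.56  0.49  0.29  2.13 -0.26  0.55  0.11]
move xy mm [-0.4  0.2] turn z 0.0 z 0.0494
```

arm_command(targets=[[[0, 0, 0, 0, 0, 0], [0, 0, 0, 0, 0, 0], [0, 0, -0.03, 0, 0, 0], [0, 0, -0.045, 0, 0, 0], [0, 0, -0.045, 0, 0, 0], [0, 0, 0, 0, 0, 0]]], jaw=0.06)

```text
clock: 19.68
position: [0.4735, 0.1125, 0.1729]
ee_rot: [1.994, 2.424, 0.009]
force: [-0.3, 0.3, -0.4]
width: 0.65
gripper_force: 0.0
```

```bash
python3 - <<'E'
from h import *
pose();d=cam("wrist");blobs(d,.053,.07,.4,.55,-.1,.25,25);tops(d)
d=cam("top");blobs(d,.035,.052)
E
```

```text
19.68 [0.4735 0.1125 0.1729] xaxis [-0.193  0.981  0.002] F [-0.3  0.3 -0.4] w 0.0597 0.0 j [-0.65  0.3   0.39  2.02 -0.15  0.84  0.01]
px [271. 149.] n 1129 ctr [462. 159.] size [56. 10.] ang 11.3 z 0.06
px [273. 175.] n 1453 ctr [467. 139.] size [42. 21.] ang 11.3 z 0.056
px [272. 340.] n 916 ctr [495.  -7.] size [56. 12.] ang 10.9 z 0.059
-91 59; -89 60; -87 60; -85 60; -83 59; -81 52; -9 43; -7 44; -5 44; -3 44; -1 44; 1 44; 3 44; 5 44; 7 43; 9 44; 11 43; 13 43; 15 44; 17 44; 19 44; 21 44; 23 44; 25 44; 27 44; 29 44; 31 44; 33 44; 35 42; 37 41; 53 56; 55 56; 57 56; 59 56; 61 56; 63 56; 65 56; 67 56; 69 56; 71 56; 73 53; 79 60; 81 60; 83 60; 85 60; 87 60; 89 55; 
px [ 65. 185.] n 66 ctr [488. 572.] size [24. 73.] ang 63.3 z 0.044
px [139. 184.] n 22 ctr [499. 366.] size [11. 21.] ang 56.6 z 0.045
px [476. 205.] n 548 ctr [ 476. -546.] size [ 40. 134.] ang 79.7 z 0.039
px [245. 194.] n 105 ctr [480.  78.] size [40. 21.] ang 8.2 z 0.044
px [423. 197.] n 189 ctr [ 492. -404.] size [40. 34.] ang 19.2 z 0.045
px [319. 231.] n 123 ctr [ 389. -125.] size [20. 42.] ang 74.7 z 0.044
px [390. 236.] n 191 ctr [ 382. -313.] size [40. 33.] ang 60.3 z 0.045
px [286. 246.] n 125 ctr [345. -39.] size [20. 43.] ang 79.6 z 0.044
```

arm_command(targets=[[[0.0382, 0.0109, 0, 0, 0, 0], [0.0382, 0.0109, 0, 0, 0, 0], [0.0382, 0.0109, 0, 0, 0, 0], [0.0382, 0.0109, 0, 0, 0, 0], [0.0382, 0.0109, 0, 0, 0, 0], [0.0382, 0.0109, 0, 0, 0, 0]]])

```text
clock: 20.52
position: [0.4908, 0.35, 0.1678]
ee_rot: [-1.996, -2.425, 0.005]
force: [0.0, 0.3, 0.6]
width: 0.657
gripper_force: 0.0
```

arm_command(targets=[[[0, 0, 0, 0, 0, -0.1757], [0, 0, 0, 0, 0, -0.1757], [0, 0, 0, 0, 0, -0.1757], [0, 0, 0, 0, 0, -0.1757], [0, 0, 0, 0, 0, -0.1757], [0, 0, 0, 0, 0, -0.1757], [0, 0, 0, 0, 0, -0.1757], [0, 0, 0, 0, 0, -0.1757], [0, 0, 0, 0, 0, -0.1757], [0, 0, 0, 0, 0, -0.1757]]])

```text
clock: 21.78
position: [0.4908, 0.3487, 0.1677]
ee_rot: [0.601, -3.08, 0.001]
force: [0.3, -0.0, -0.6]
width: 0.656
gripper_force: 0.0
```

```bash
python3 - <<'E'
from h import *
pose();d=cam("wrist");blobs(d,.03,.055,.3,.55,.2,.45,25)
E
```

```text
21.77 [0.4908 0.3487 0.1677] xaxis [-0.927 -0.376  0.003] F [ 0.3 -0.  -0.6] w 0.0602 0.0 j [-0.63  0.48 -0.11  1.71  0.06  0.96  1.19]
px [278. 204.] n 1977 ctr [491. 350.] size [33. 40.] ang 21.3 z 0.045
```

The channel profile shows height 44 mm over y −9..37, so the star has tipped over. I'll look before going on.

```bash
python3 - <<'E'
from h import *
a=cam("side");b=cam("top")
f=lambda d,x:cv2.resize(cv2.cvtColor(d["pixels"],cv2.COLOR_RGB2BGR)[x[1]:x[3],x[0]:x[2]],(390,390),interpolation=cv2.INTER_CUBIC)
cv2.imwrite("pics/s3.png",np.hstack([f(a,(230,200,310,280)),f(b,(205,155,305,255))]))
E
```

```text
(no output)
```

View pics/s3.png

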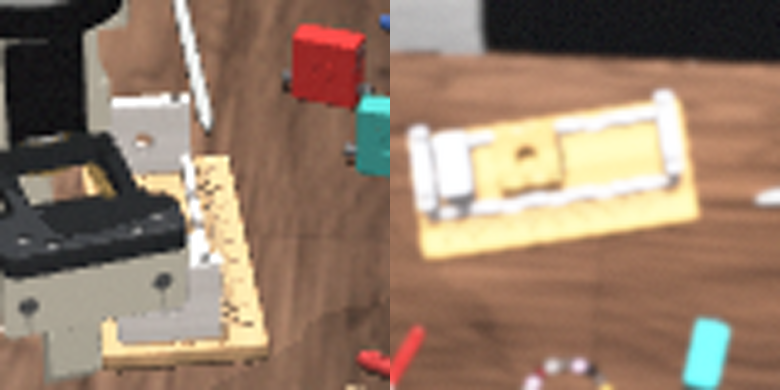

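The top crop shows the star lying on its side in the channel with its bore facing up at (527,152). I'll pick the leaf now for the entry-end slot, and re-erect the star afterwards.

arm_command(targets=[[[0, 0.0013, 0.035, 0, 0, 0.01], [0, 0, 0.035, 0, 0, 0], [0, 0, 0.035, 0, 0, 0], [0, 0, 0.026, 0, 0, 0], [0, 0, 0, 0, 0, 0], [0, 0, 0, 0, 0, 0]]])

```text
clock: 22.68
position: [0.4914, 0.3506, 0.0392]
ee_rot: [-0.575, 3.088, 0.0]
force: [0.4, 0.6, -0.2]
width: 0.653
gripper_force: 0.0
```

arm_command(targets=[[[0, 0, 0, 0, 0, 0], [0, 0, 0, 0, 0, 0], [0, 0, 0, 0, 0, 0], [0, 0, 0, 0, 0, 0]]], jaw=0.02, newtons=40)

```text
clock: 23.18
position: [0.4916, 0.3505, 0.0394]
ee_rot: [-0.576, 3.087, 0.001]
force: [-1.1, -1.4, 7.7]
width: 0.429
gripper_force: 40.0
```

arm_command(targets=[[[0, 0, -0.02, 0, 0, 0], [0, 0, -0.03, 0, 0, 0.1752], [0, 0, -0.03, 0, 0, 0.1752], [0, 0, 0, 0, 0, 0.1752], [0, 0, 0, 0, 0, 0.1752], [0, 0, 0, 0, 0, 0.1752], [0, 0, 0, 0, 0, 0.1752], [0, 0, 0, 0, 0, 0.1752], [0, 0, 0, 0, 0, 0.1752], [0, 0, 0, 0, 0, 0.1752]]])

```text
clock: 24.42
position: [0.491, 0.3503, 0.1186]
ee_rot: [-1.791, -2.581, 0.0]
force: [-0.5, 0.4, -0.5]
width: 0.433
gripper_force: 40.0
```

arm_command(targets=[[[0, 0, 0, 0, 0, 0.1752], [-0.0366, -0.0072, 0, 0, 0, 0], [-0.0366, -0.0072, 0, 0, 0, 0], [-0.0366, -0.0072, 0, 0, 0, 0], [-0.0366, -0.0072, 0, 0, 0, 0], [0, 0, 0, 0, 0, 0], [0, 0, 0, 0, 0, 0]]])

```text
clock: 25.3
position: [0.4904, 0.2018, 0.1187]
ee_rot: [-2.002, -2.42, -0.001]
force: [-0.0, 0.5, 0.0]
width: 0.429
gripper_force: 40.0
```

```bash
python3 - <<'E'
from h import *
pose();rel(-.0627)
a=cam("side");b=cam("wrist");tops(b)
f=lambda d,x:cv2.resize(cv2.cvtColor(d["pixels"],cv2.COLOR_RGB2BGR)[x[1]:x[3],x[0]:x[2]],(400,400),interpolation=cv2.INTER_CUBIC)
cv2.imwrite("pics/s4.png",np.hstack([f(a,(200,180,340,320)),f(b,(150,180,410,420))]))
E
```

```text
25.3 [0.4904 0.2018 0.1187] xaxis [-0.187  0.982  0.001] F [-0.   0.5  0. ] w 0.0394 40.0 j [-0.77  0.44  0.38  1.97 -0.23  0.77 -0.07]
move xy mm [-184.3  -34.9] turn z -0.006 z 0.1187
11 37; 15 43; 17 44; 19 43; 21 44; 23 44; 25 44; 27 44; 29 44; 31 44; 33 44; 35 41; 37 40;
```

View pics/s4.png

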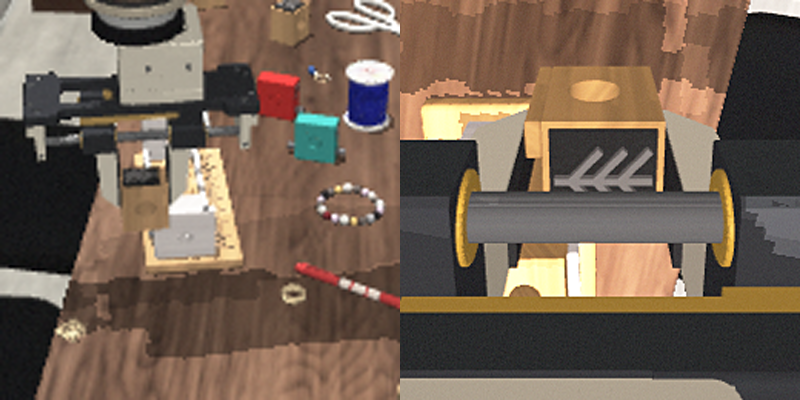

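The view shows the leaf held upright with its nick on the −x side (right panel, 600,165). I'll move on to the entry-end slot.

arm_command(targets=[[[-0.0369, -0.007, 0, 0, 0, -0.006], [-0.0369, -0.007, 0, 0, 0, 0], [-0.0369, -0.007, 0, 0, 0, 0], [-0.0369, -0.007, 0, 0, 0, 0], [-0.0369, -0.007, 0, 0, 0, 0], [0, 0, 0, 0, 0, 0], [0, 0, 0, 0, 0, 0]]])

```text
clock: 26.28
position: [0.4917, 0.0146, 0.1186]
ee_rot: [-1.994, -2.427, -0.001]
force: [-0.5, 1.2, -0.3]
width: 0.43
gripper_force: 40.0
```

```bash
python3 - <<'E'
from h import *
pose();rel(-.0627);b=cam("wrist");tops(b);blobs(b,.03,.046,.44,.5,.03,.13,20)
E
```

```text
26.27 [0.4917 0.0146 0.1186] xaxis [-0.194  0.981  0.001] F [-0.5  1.2 -0.3] w 0.0395 40.0 j [-0.45  0.39  0.4   2.06 -0.23  0.73  0.29]
move xy mm [-0.1 -1.1] turn z 0.001 z 0.1186
-11 37; -9 42; -7 44; -5 44; -3 44; -1 44; 1 44; 3 44; 5 44; 7 44; 9 44; 11 44; 13 44; 15 44; 17 44; 19 44; 21 44; 23 44; 25 44; 27 44; 29 44; 31 44; 33 44; 35 44; 53 49; 55 56; 57 56; 59 56; 61 56; 63 56; 65 56; 67 56; 69 56; 
px [255.  37.] n 166 ctr [460. 128.] size [24.  1.] ang 10.9 z 0.04
px [276. 107.] n 4519 ctr [477.  89.] size [40. 47.] ang 11.9 z 0.044
```

arm_command(targets=[[[0, -0.001, 0.02, 0, 0, 0], [0, 0, 0.02, 0, 0, 0], [0, 0, 0.015, 0, 0, 0], [0, 0, 0.0115, 0, 0, 0], [0, 0, 0, 0, 0, 0]]])

```text
clock: 26.95
position: [0.4904, 0.0135, 0.0516]
ee_rot: [-1.995, -2.427, 0.001]
force: [0.5, -0.0, -0.8]
width: 0.434
gripper_force: 40.0
```

arm_command(targets=[[[0, 0, 0, 0, 0, 0], [0, 0, 0, 0, 0, 0], [0, 0, 0, 0, 0, 0], [0, 0, 0, 0, 0, 0]]], jaw=0.056)

```text
clock: 27.45
position: [0.4905, 0.0131, 0.0523]
ee_rot: [1.995, 2.426, 0.0]
force: [0.2, 1.0, 0.5]
width: 0.607
gripper_force: 0.0
```

```bash
python3 - <<'E'
from h import *
pose();b=cam("wrist");tops(b)
a=cam("side")
f=lambda d,x:cv2.resize(cv2.cvtColor(d["pixels"],cv2.COLOR_RGB2BGR)[x[1]:x[3],x[0]:x[2]],(400,400),interpolation=cv2.INTER_CUBIC)
cv2.imwrite("pics/s5.png",np.hstack([f(a,(220,190,310,280)),f(b,(150,30,410,290))]))
E
```

```text
27.45 [0.4905 0.0131 0.0523] xaxis [-0.193  0.981  0.   ] F [0.2 1.  0.5] w 0.0557 0.0 j [-0.39  0.5   0.34  2.12 -0.3   0.57  0.36]
-93 59; -91 60; -89 60; -87 60; -85 60; -83 60; -81 60; -67 54; -65 57; -63 59; -61 58; -59 57; -57 57; -55 57; -53 57; -51 57; -49 56; -47 50; -45 50; -11 37; -9 42; -7 44; -5 44; -3 44; -1 44; 1 44; 3 44; 5 44; 7 44; 9 44; 11 44; 13 44; 15 44; 17 44; 19 44; 21 44; 23 44; 25 44; 27 44; 29 44; 31 44; 33 44; 35 44; 53 40;
```

View pics/s5.png

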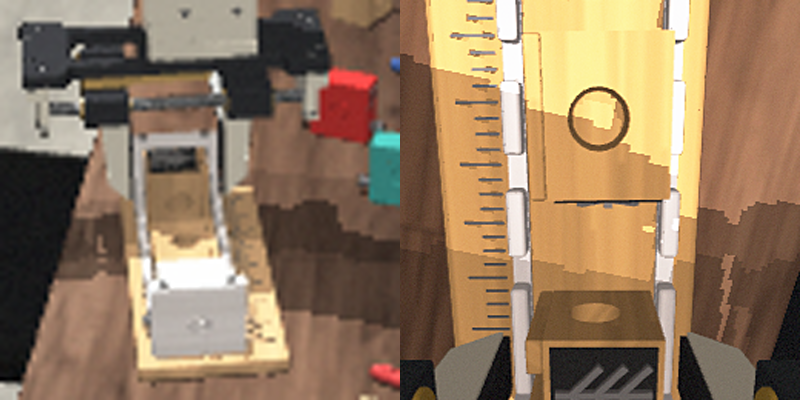

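The leaf stands upright at y −63. The star lies on its side with its relief end towards the entry (dark line at right panel 600,203). I'll pick it up lying, set it on open table, regrip it from the other yaw and tip it up.

arm_command(targets=[[[0, 0, -0.03, 0, 0, 0], [0, 0, -0.03, 0, 0, 0], [0.038, 0, 0, 0, 0, 0], [0.038, 0, 0, 0, 0, 0], [0, 0, 0, 0, 0, 0], [0, 0, 0, 0, 0, 0]]])

```text
clock: 28.3
position: [0.4758, 0.0872, 0.1122]
ee_rot: [1.995, 2.426, -0.0]
force: [0.7, -0.5, -0.1]
width: 0.611
gripper_force: 0.0
```

```bash
python3 - <<'E'
from h import *
pose();rel(.0135);b=cam("wrist");tops(b);blobs(b,.035,.046,.44,.52,.0,.13,40);blobs(b,.03,.065,.44,.52,-.02,.04,40)
E
```

```text
28.3 [0.4758 0.0872 0.1122] xaxis [-0.193  0.981 -0.   ] F [ 0.7 -0.5 -0.1] w 0.0561 0.0 j [-0.6   0.39  0.4   2.09 -0.23  0.7   0.14]
move xy mm [1.8 0.5] turn z -0.0 z 0.1122
-83 51; -81 53; -79 55; -77 56; -75 57; -73 57; -71 57; -69 57; -67 56; -65 57; -63 58; -61 58; -59 57; -57 57; -55 57; -53 57; -51 57; -11 40; -9 43; -7 44; -5 44; -3 44; -1 44; 1 44; 3 44; 5 43; 7 44; 9 44; 11 44; 13 44; 15 44; 17 44; 19 44; 21 44; 23 44; 25 44; 27 44; 29 44; 31 44; 33 44; 35 43; 37 41; 53 56; 55 56; 57 56; 59 56; 61 56; 63 56; 65 56; 67 56; 69 56; 71 56; 73 53; 79 60; 81 60; 83 60; 85 60; 87 60; 89 59; 
px [278. 224.] n 3713 ctr [477.  89.] size [40. 47.] ang 12.0 z 0.044
px [308. 346.] n 59 ctr [518.   2.] size [5. 2.] ang 15.5 z 0.041
px [276. 342.] n 2172 ctr [490.  11.] size [54. 31.] ang 11.5 z 0.056
```

arm_command(targets=[[[0.003, 0.001, 0.022, 0, 0, 0], [0, 0, 0.022, 0, 0, 0], [0, 0, 0.02, 0, 0, 0], [0, 0, 0, 0, 0, 0]]])

```text
clock: 28.85
position: [0.4755, 0.0893, 0.0472]
ee_rot: [-1.997, -2.424, 0.004]
force: [0.0, 0.5, 1.2]
width: 0.61
gripper_force: 0.0
```

arm_command(targets=[[[0, 0, 0, 0, 0, 0], [0, 0, 0, 0, 0, 0], [0, 0, 0, 0, 0, 0], [0, 0, 0, 0, 0, 0]]], jaw=0.02, newtons=40)

```text
clock: 29.35
position: [0.4767, 0.0907, 0.0489]
ee_rot: [1.995, 2.426, 0.002]
force: [-1.0, -1.2, 6.6]
width: 0.432
gripper_force: 40.0
```

arm_command(targets=[[[0, 0, -0.015, 0, 0, 0], [0, 0, -0.03, 0, 0, 0], [0, 0, -0.03, 0, 0, 0], [0.036, -0.001, 0, 0, 0, 0], [0.036, -0.001, 0, 0, 0, 0], [0.036, -0.001, 0, 0, 0, 0], [0.036, -0.001, 0, 0, 0, 0], [0.036, -0.001, 0, 0, 0, 0], [0.036, -0.001, 0, 0, 0, 0], [0, 0, 0, 0, 0, 0]]])

```text
clock: 30.6
position: [0.4274, 0.3049, 0.1239]
ee_rot: [-1.989, -2.431, -0.002]
force: [0.5, -0.8, 0.1]
width: 0.432
gripper_force: 40.0
```

arm_command(targets=[[[0, 0, 0, 0, 0, -0.1658], [0, 0, 0, 0, 0, -0.1658], [0, 0, 0, 0, 0, -0.1658], [0, 0, 0, 0, 0, -0.1658], [0, 0, 0, 0, 0, -0.1658], [0, 0, 0, 0, 0, -0.1658], [0, 0, 0, 0, 0, -0.1658], [0, 0, 0, 0, 0, -0.1658], [0, 0, 0, 0, 0, -0.1658], [0, 0, 0, 0, 0, 0]]])

```text
clock: 31.85
position: [0.429, 0.3005, 0.1237]
ee_rot: [-0.178, 3.136, -0.001]
force: [-0.4, 0.8, -0.3]
width: 0.429
gripper_force: 40.0
```

```bash
python3 - <<'E'
from h import *
pose();blobs(cam("top"),.03,.12,.35,.55,-.05,.45)
E
```

```text
31.85 [0.429  0.3005 0.1237] xaxis [-0.994 -0.113 -0.001] F [-0.4  0.8 -0.3] w 0.0393 40.0 j [-0.7   0.41 -0.01  1.96  0.01  0.77  0.96]
px [270. 190.] n 283 ctr [491.  10.] size [56. 45.] ang 11.6 z 0.058
px [218. 198.] n 257 ctr [464. 147.] size [57. 36.] ang 11.7 z 0.057
px [155. 211.] n 43 ctr [412. 297.] size [ 8. 36.] ang 7.4 z 0.101
px [286. 241.] n 43 ctr [359. -41.] size [16. 18.] ang 1.2 z 0.044
```

arm_command(targets=[[[0, 0, 0.03, 0, 0, 0], [0, 0, 0.03, 0, 0, 0], [0, 0, 0.0255, 0, 0, 0], [0, 0, 0, 0, 0, 0]]])

```text
clock: 32.4
position: [0.4283, 0.3008, 0.0366]
ee_rot: [0.176, -3.136, 0.003]
force: [-0.7, -0.2, -0.7]
width: 0.435
gripper_force: 40.0
```

arm_command(targets=[[[0, 0, 0, 0, 0, 0], [0, 0, 0, 0, 0, 0], [0, 0, 0, 0, 0, 0], [0, 0, -0.03, 0, 0, 0], [0, 0, -0.03, 0, 0, 0], [0, 0, -0.03, 0, 0, 0.1848], [0, 0, 0, 0, 0, 0.1848], [0, 0, 0, 0, 0, 0.1848], [0, 0, 0, 0, 0, 0.1848], [0, 0, 0, 0, 0, 0.1848]]], jaw=0.06)

```text
clock: 33.65
position: [0.4285, 0.3016, 0.128]
ee_rot: [1.245, 2.884, 0.001]
force: [-0.8, 0.4, 0.3]
width: 0.653
gripper_force: 0.0
```

arm_command(targets=[[[0, 0, 0, 0, 0, 0.1848], [0, 0, 0, 0, 0, 0.1848], [0, 0, 0, 0, 0, 0.1848], [0, 0, 0, 0, 0, 0.1848], [0, 0, 0, 0, 0, 0.1848], [0, 0, 0, 0, 0, 0.1848], [0, 0, 0, 0, 0, 0.1848], [0, 0, 0, 0, 0, 0.1848], [0, 0, 0, 0, 0, 0.1848], [0, 0, 0, 0, 0, 0.1848]]])

```text
clock: 34.9
position: [0.4285, 0.3018, 0.1279]
ee_rot: [-3.051, -0.745, -0.0]
force: [0.0, -0.4, 0.1]
width: 0.655
gripper_force: 0.0
```

arm_command(targets=[[[0, 0, 0, 0, 0, 0.1848], [0, 0, 0, 0, 0, 0.1848], [0, 0, 0, 0, 0, 0], [0, 0, 0, 0, 0, 0]]])

```text
clock: 35.4
position: [0.4285, 0.3017, 0.1277]
ee_rot: [-3.136, -0.188, 0.0]
force: [0.5, -0.1, 0.4]
width: 0.654
gripper_force: 0.0
```

```bash
python3 - <<'E'
from h import *
pose();d=cam("wrist");blobs(d,.02,.06,.3,.55,.2,.45,40);save(d,"w4.png",(130,60,430,285),2)
E
```

```text
35.4 [0.4285 0.3017 0.1277] xaxis [0.993 0.12  0.   ] F [ 0.5 -0.1  0.4] w 0.06 0.0 j [-1.31  0.52  0.84  2.   -0.51  0.84 -1.64]
px [277. 213.] n 3135 ctr [431. 301.] size [47. 40.] ang 7.3 z 0.032
```

View pics/w4.png

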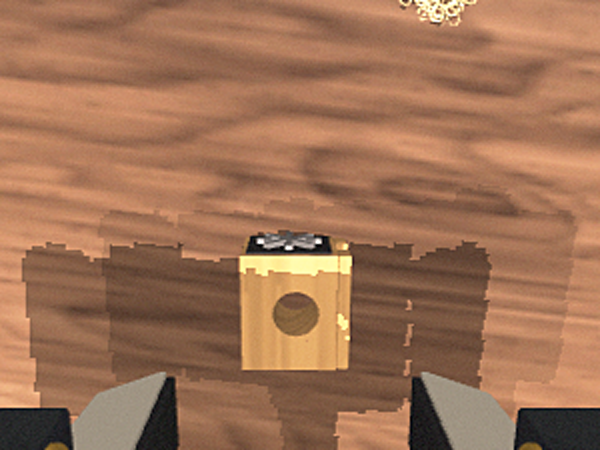

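The view shows the star lying with its relief towards +tool x (288,243) and its nick on the +tool y side (345,310). I'll grip towards the relief end, lift, yaw round and pitch it up.

arm_command(targets=[[[0.009, 0, 0.03, 0, 0, 0], [0, 0, 0.03, 0, 0, 0], [0, 0, 0.0357, 0, 0, 0], [0, 0, 0, 0, 0, 0]]])

```text
clock: 35.95
position: [0.4363, 0.3016, 0.0304]
ee_rot: [3.134, 0.183, -0.005]
force: [-0.0, -0.7, 1.0]
width: 0.654
gripper_force: 0.0
```

arm_command(targets=[[[0, 0, 0, 0, 0, 0], [0, 0, 0, 0, 0, 0], [0, 0, 0, 0, 0, 0], [0, 0, 0, 0, 0, 0]]], jaw=0.02, newtons=45)

```text
clock: 36.45
position: [0.4382, 0.3032, 0.0331]
ee_rot: [-3.135, -0.182, -0.002]
force: [-0.5, -1.5, 8.1]
width: 0.43
gripper_force: 45.0
```

arm_command(targets=[[[0, 0, -0.03, 0, 0, 0], [0, 0, -0.04, 0, 0, -0.1828], [0, 0, -0.04, 0, 0, -0.1828], [0, 0, 0, 0, 0, -0.1828], [0, 0, 0, 0, 0, -0.1828], [0, 0, 0, 0, 0, -0.1828], [0, 0, 0, 0, 0, -0.1828], [0, 0, 0, 0, 0, -0.1828], [0, 0, 0, 0, 0, -0.1828], [0, 0, 0, 0, 0, -0.1828]]])

```text
clock: 37.7
position: [0.4375, 0.3025, 0.1424]
ee_rot: [1.993, 2.428, 0.001]
force: [-0.3, -0.6, -0.6]
width: 0.429
gripper_force: 45.0
```

arm_command(targets=[[[0, 0, 0, 0, 0, -0.1828], [0, 0, 0, 0, 0, -0.1828], [0, 0, 0, 0, 0, -0.1828], [0, 0, 0, 0, 0, -0.1828], [0, 0, 0, 0, 0, -0.1828], [0, 0, 0, 0, 0, -0.1828], [0, 0, 0, 0, 0, -0.1828], [0, 0, 0, 0, 0, -0.1828], [0, 0, 0, 0, 0, -0.1828], [0, 0, 0, 0, 0, -0.1828]]])

```text
clock: 38.95
position: [0.4377, 0.3024, 0.1424]
ee_rot: [-0.706, 3.061, -0.001]
force: [0.7, 0.3, -0.3]
width: 0.433
gripper_force: 45.0
```

arm_command(targets=[[[0, 0, 0, 0, 0.1745, 0], [0, 0, 0, 0, 0.1745, 0], [0, 0, 0, 0, 0.1745, 0], [0, 0, 0, 0, 0.1745, 0], [0, 0, 0, 0, 0.1745, 0], [0, 0, 0, 0, 0.1745, 0], [0, 0, 0, 0, 0.1745, 0], [0, 0, 0, 0, 0, 0], [0, 0, 0, 0, 0, 0]]])

```text
clock: 40.08
position: [0.4695, 0.33, 0.2049]
ee_rot: [0.512, -2.211, 0.148]
force: [-0.7, -0.4, -0.5]
width: 0.433
gripper_force: 45.0
```

```bash
python3 - <<'E'
from h import *
pose();M=R.from_rotvec(arm.observe()["ee_rot"]).as_matrix();print(M.round(3))
E
```

```text
40.08 [0.4695 0.33   0.2049] xaxis [-0.564 -0.311  0.765] F [-0.7 -0.4 -0.5] w 0.0397 45.0 j [-0.44  0.96 -0.36  1.04 -0.02  2.    1.24]
[[-0.564 -0.41  -0.717]
 [-0.311  0.909 -0.276]
 [ 0.765  0.068 -0.64 ]]
```

arm_command(targets=[[[-0.011, -0.002, 0.034, 0, 0, 0], [-0.011, -0.002, 0.034, 0, 0, 0], [-0.011, -0.002, 0.034, 0, 0, 0], [-0.011, -0.002, 0.034, 0, 0, 0], [0, 0, 0, 0, 0.1, 0], [0, 0, 0, 0, 0.1, 0], [0, 0, 0, 0, 0.1, 0], [0, 0, 0, 0, 0, 0]]])

```text
clock: 41.08
position: [0.3987, 0.2982, 0.0819]
ee_rot: [0.457, -1.915, 0.215]
force: [-0.8, 0.1, -0.2]
width: 0.429
gripper_force: 45.0
```

```bash
python3 - <<'E'
from h import *
pose();M=R.from_rotvec(arm.observe()["ee_rot"]).as_matrix();print(M.round(3))
E
```

```text
41.08 [0.3987 0.2982 0.0819] xaxis [-0.324 -0.212  0.922] F [-0.8  0.1 -0.2] w 0.0394 45.0 j [-0.44  1.16 -0.35  1.18 -0.05  1.97  1.25]
[[-0.324 -0.412 -0.852]
 [-0.212  0.909 -0.359]
 [ 0.922  0.064 -0.382]]
```

arm_command(targets=[[[0, 0, 0, 0, 0.05, 0.035], [0, 0, 0, 0, 0.05, 0.034], [-0.013, 0, 0.0045, 0, 0, 0], [-0.012, 0, 0.0045, 0, 0, 0], [0, 0, 0, 0, 0.05, 0], [0, 0, 0, 0, 0, 0]]])

```text
clock: 41.82
position: [0.3783, 0.2905, 0.0474]
ee_rot: [0.363, -1.805, 0.272]
force: [0.1, -0.3, -0.6]
width: 0.43
gripper_force: 45.0
```

```bash
python3 - <<'E'
from h import *
pose();M=R.from_rotvec(arm.observe()["ee_rot"]).as_matrix();print(M.round(3))
d=cam("side");W=cloud(d);save(d,"s6.png",(230,210,380,330),5)
E
```

```text
41.83 [0.3783 0.2905 0.0474] xaxis [-0.238 -0.103  0.966] F [ 0.1 -0.3 -0.6] w 0.0394 45.0 j [-0.47  1.25 -0.29  1.17 -0.1   2.    1.22]
[[-0.238 -0.383 -0.893]
 [-0.103  0.924 -0.369]
 [ 0.966  0.004 -0.259]]
```

View pics/s6.png

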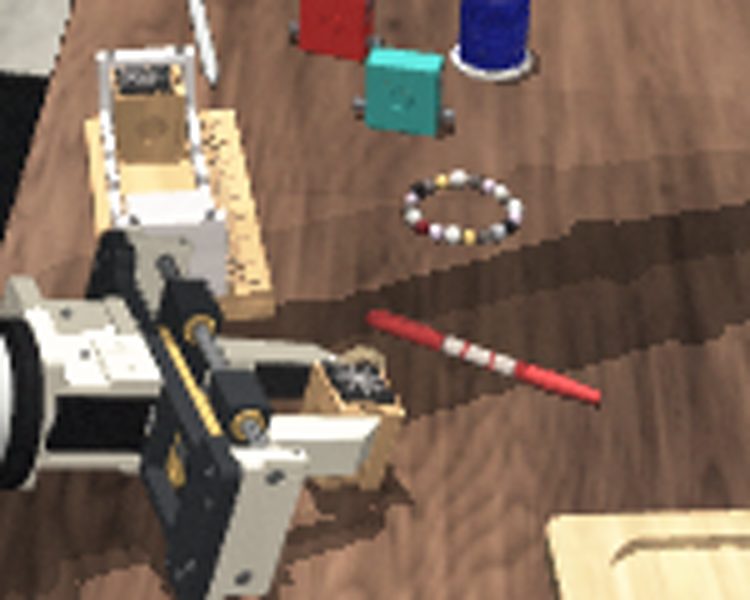

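The side view shows the star held almost upright with its relief up (crop 360,375). I'll lower it to the table and release it.

arm_command(targets=[[[-0.005, 0, 0.0013, 0, 0, 0], [-0.004, 0, 0.0011, 0, 0, 0], [0, 0, 0, 0, 0, 0]]])

```text
clock: 42.25
position: [0.3788, 0.2909, 0.039]
ee_rot: [0.364, -1.807, 0.271]
force: [-0.7, -0.4, 0.6]
width: 0.431
gripper_force: 45.0
```

arm_command(targets=[[[0, 0, 0, 0, 0, 0], [0, 0, 0, 0, 0, 0], [0, 0, 0, 0, 0, 0], [0, 0, 0, 0, 0, 0]]], jaw=0.06)

```text
clock: 42.75
position: [0.3789, 0.291, 0.0389]
ee_rot: [0.364, -1.808, 0.271]
force: [1.2, 0.2, -0.3]
width: 0.654
gripper_force: 0.0
```

arm_command(targets=[[[0, 0, -0.03, 0, 0, 0], [0, 0, -0.04, 0, 0, 0], [0.04, 0, -0.02, 0, 0, 0], [0.04, 0, 0, 0, -0.17, 0], [0.04, 0, 0, 0, -0.17, 0], [0, 0, 0, 0, -0.17, 0], [0, 0, 0, 0, -0.17, 0], [0, 0, 0, 0, -0.17, 0], [0, 0, 0, 0, -0.17, 0], [0, 0, 0, 0, -0.17, 0]]])

```text
clock: 44.0
position: [0.4138, 0.3042, 0.1829]
ee_rot: [-0.396, 3.015, 0.109]
force: [0.3, -0.0, -0.7]
width: 0.648
gripper_force: 0.0
```

```bash
python3 - <<'E'
from h import *
pose();M=R.from_rotvec(arm.observe()["ee_rot"]).as_matrix();print(M.round(3))
d=cam("wrist");blobs(d,.02,.06,.25,.55,.2,.45,40)
d=cam("side");blobs(d,.03,.055,.3,.55,.2,.35,20)
E
```

```text
44.0 [0.4138 0.3042 0.1829] xaxis [-0.961 -0.254 -0.107] F [ 0.3 -0.  -0.7] w 0.0595 0.0 j [-0.56  0.27 -0.21  2.01  0.09  0.75  1.01]
[[-0.961 -0.261  0.088]
 [-0.254  0.964  0.084]
 [-0.107  0.058 -0.993]]
px [260. 128.] n 2174 ctr [372. 289.] size [33. 40.] ang 22.5 z 0.045
px [296. 294.] n 226 ctr [372. 291.] size [34. 43.] ang 23.5 z 0.043
```

arm_command(targets=[[[0, 0, 0, 0.058, 0.107, 0], [0, 0, 0, 0, 0, 0.1769], [0, 0, 0, 0, 0, 0.1769], [0, 0, 0, 0, 0, 0.1769], [0, 0, 0, 0, 0, 0.1769], [0, 0, 0, 0, 0, 0.1769], [0, 0, 0, 0, 0, 0.1769], [0, 0, 0, 0, 0, 0.1769], [0, 0, 0, 0, 0, 0.1769], [0, 0, 0, 0, 0, 0.1769]]])

```text
clock: 45.35
position: [0.4141, 0.3041, 0.1819]
ee_rot: [-1.945, -2.462, 0.012]
force: [0.8, 0.1, 0.1]
width: 0.655
gripper_force: 0.0
```

arm_command(targets=[[[0, 0, 0, 0, 0, 0.1769], [0, 0, 0, 0, 0, 0.1769], [0, 0, 0, 0, 0, 0.1769], [0, 0, 0, 0, 0, 0.1769], [0, 0, 0, 0, 0, 0.1769], [0, 0, 0, 0, 0, 0.1769], [0, 0, 0, 0, 0, 0.1769], [0, 0, 0, 0, 0, 0.1769], [-0.0446, -0.0022, 0.05, 0, 0, 0], [0, 0, 0, 0, 0, 0]]])

```text
clock: 46.6
position: [0.369, 0.2865, 0.1323]
ee_rot: [3.073, 0.617, -0.027]
force: [-0.1, -0.8, -1.1]
width: 0.655
gripper_force: 0.0
```

```bash
cat >> h.py <<'E'
def tgt(x,y,a):
    s=arm.observe();M=R.from_rotvec(s["ee_rot"]).as_matrix()
    e=M.T@(np.array([x,y,s["position"][2]])-s["position"]);dn=M.T@[0,0,-1]
    t=np.arctan2(M[1,0],M[0,0])-np.radians(a);t=(t+np.pi)%(2*np.pi)-np.pi
    print("move xy mm",np.round(e[:2]*1000,1),"turn z",round(float(t),3),"tilt fix",np.round([-dn[1],dn[0]],3),"z",round(float(s["position"][2]),4))
E
python3 - <<'E'
from h import *
pose();d=cam("wrist");blobs(d,.03,.06,.25,.55,.2,.45,40);tgt(.372,.289,22.5)
E
```

```text
46.6 [0.369  0.2865 0.1323] xaxis [ 0.922  0.386 -0.018] F [-0.1 -0.8 -1.1] w 0.0601 0.0 j [-1.11  0.35  0.43  2.09 -0.21  0.76 -1.72]
px [276. 211.] n 2633 ctr [372. 289.] size [33. 40.] ang 22.4 z 0.045
move xy mm [ 0.  -0.5] turn z 0.004 tilt fix [0.002 0.013] z 0.1342
```

arm_command(targets=[[[0, -0.0005, 0.03, 0.002, 0.013, 0], [0, 0, 0.03, 0, 0, 0], [0, 0, 0.036, 0, 0, 0], [0, 0, 0, 0, 0, 0], [0, 0, 0, 0, 0, 0]]])

```text
clock: 47.28
position: [0.3755, 0.291, 0.0406]
ee_rot: [-3.077, -0.616, -0.01]
force: [-0.1, -0.7, -0.1]
width: 0.654
gripper_force: 0.0
```

arm_command(targets=[[[0, 0, 0, 0, 0, 0], [0, 0, 0, 0, 0, 0], [0, 0, 0, 0, 0, 0], [0, 0, 0, 0, 0, 0]]], jaw=0.02, newtons=40)

```text
clock: 47.78
position: [0.3746, 0.2907, 0.0403]
ee_rot: [-3.077, -0.616, -0.01]
force: [-1.2, -0.5, 9.4]
width: 0.43
gripper_force: 40.0
```

arm_command(targets=[[[0, 0, -0.02, 0, 0, 0], [0, 0, -0.03, 0, 0, -0.1715], [0, 0, -0.03, 0, 0, -0.1715], [0, 0, 0, 0, 0, -0.1715], [0, 0, 0, 0, 0, -0.1715], [0, 0, 0, 0, 0, -0.1715], [0, 0, 0, 0, 0, -0.1715], [0, 0, 0, 0, 0, -0.1715], [0, 0, 0, 0, 0, -0.1715]]])

```text
clock: 48.9
position: [0.3737, 0.2899, 0.1197]
ee_rot: [1.985, 2.433, 0.01]
force: [-0.6, 0.1, -0.8]
width: 0.433
gripper_force: 40.0
```

arm_command(targets=[[[-0.0385, 0.0127, 0, 0, 0, 0], [-0.0385, 0.0127, 0, 0, 0, 0], [-0.0385, 0.0127, 0, 0, 0, 0], [-0.0385, 0.0127, 0, 0, 0, 0], [-0.0385, 0.0127, 0, 0, 0, 0], [0, 0, 0, 0, 0, 0], [0, 0, 0, 0, 0, 0]]])

```text
clock: 49.78
position: [0.4733, 0.114, 0.1193]
ee_rot: [1.992, 2.428, 0.01]
force: [-0.7, 0.0, -0.1]
width: 0.432
gripper_force: 40.0
```

```bash
python3 - <<'E'
from h import *
pose();rel(.0372);tgt(*(HO+HY*.0372),101.15);b=cam("wrist");tops(b)
W=cloud(cam("side"));m=(W[...,2]>.06)&(W[...,2]<.135)&(abs(W[...,0]-.47)<.03)&(abs(W[...,1]-.112)<.03);print(m.sum(),np.nanmin(W[m],0),np.nanmax(W[m],0))
E
```

```text
49.77 [0.4733 0.114  0.1193] xaxis [-0.195  0.981  0.003] F [-0.7  0.  -0.1] w 0.0396 40.0 j [-0.42  0.37  0.1   2.06 -0.06  0.71 -0.09]
move xy mm [-1.3 -2.2] turn z 0.002 z 0.1193
move xy mm [-1.3 -2.2] turn z 0.002 tilt fix [ 0.005 -0.003] z 0.1193
-67 44; -57 56; -55 57; -53 57; -51 57; -49 56; -47 49; -45 47; 53 56; 55 56; 57 56; 59 56; 61 56; 63 56; 65 56; 67 56; 69 56; 71 56; 73 50; 79 60; 81 60; 83 60; 85 60; 87 60; 89 51; 
411 [0.44119689 0.0965019  0.07674924] [0.49991374 0.13575699 0.13488597]
```

arm_command(targets=[[[0.0017, -0.0022, 0.02, 0.005, -0.003, 0.002], [0, 0, 0.02, 0, 0, 0], [0, 0, 0.015, 0, 0, 0], [0, 0, 0.0115, 0, 0, 0], [0, 0, 0, 0, 0, 0], [0, 0, 0, 0, 0, 0]]])

```text
clock: 50.62
position: [0.4714, 0.1151, 0.0528]
ee_rot: [1.995, 2.426, 0.001]
force: [-0.8, 0.2, -1.2]
width: 0.428
gripper_force: 40.0
```

```bash
python3 - <<'E'
from h import *
pose();rel(.0402)
W=cloud(cam("side"));m=(W[...,2]>.02)&(W[...,2]<.135)&(abs(W[...,0]-.47)<.018)&(abs(W[...,1]-.112)<.02);print(m.sum(),np.nanmax(W[m],0))
E
```

```text
50.62 [0.4714 0.1151 0.0528] xaxis [-0.193  0.981 -0.   ] F [-0.8  0.2 -1.2] w 0.0393 40.0 j [-0.41  0.48  0.08  2.11 -0.07  0.55 -0.08]
move xy mm [ 0.3 -0.6] turn z 0.0 z 0.0528
117 [0.48756948 0.13194165 0.12482243]
```

arm_command(targets=[[[0, 0, 0, 0, 0, 0], [0, 0, 0, 0, 0, 0], [0, 0, 0, 0, 0, 0], [0, 0, 0, 0, 0, 0]]], jaw=0.056)

```text
clock: 51.18
position: [0.4713, 0.1149, 0.0529]
ee_rot: [1.995, 2.426, 0.001]
force: [-0.2, 0.5, 0.4]
width: 0.609
gripper_force: 0.0
```

arm_command(targets=[[[0, 0, -0.02, 0, 0, 0], [0, 0, -0.03, 0, 0, 0], [0, 0, -0.035, 0, 0, 0], [0, 0, -0.035, 0, 0, 0], [0, 0, 0, 0, 0, 0]]])

```text
clock: 51.8
position: [0.4728, 0.1154, 0.1752]
ee_rot: [1.993, 2.424, 0.007]
force: [0.3, 0.6, 0.5]
width: 0.613
gripper_force: 0.0
```

```bash
python3 - <<'E'
from h import *
pose();b=cam("wrist");tops(b); d=cam("top");blobs(d,.035,.06,.3,.55,-.5,.2)
E
```

```text
51.8 [0.4728 0.1154 0.1752] xaxis [-0.193  0.981  0.001] F [0.3 0.6 0.5] w 0.0563 0.0 j [-0.44  0.29  0.12  2.   -0.04  0.85 -0.11]
-91 60; -89 60; -87 60; -85 60; -83 59; -81 56; -77 56; -75 56; -73 57; -71 57; -69 58; -47 40; -45 40; 19 55; 21 56; 23 57; 25 56; 27 57; 29 57; 31 57; 33 57; 35 58; 37 58; 39 57; 41 57; 43 57; 45 57; 47 57; 49 56; 51 55; 53 55; 55 56; 57 56; 59 56; 61 56; 63 56; 65 56; 67 56; 69 56; 71 56; 73 52; 79 60; 81 60; 83 60; 85 60; 87 60; 89 53; 
px [268. 190.] n 192 ctr [493.  11.] size [44. 44.] ang 10.5 z 0.057
px [423. 197.] n 190 ctr [ 492. -403.] size [40. 33.] ang 18.2 z 0.045
px [319. 231.] n 126 ctr [ 389. -125.] size [20. 43.] ang 74.3 z 0.044
px [390. 236.] n 190 ctr [ 382. -314.] size [40. 33.] ang 60.1 z 0.045
px [286. 246.] n 125 ctr [345. -39.] size [20. 43.] ang 79.7 z 0.044
px [315. 261.] n 40 ctr [ 307. -117.] size [13. 44.] ang 2.2 z 0.058
```

The star now stands at y 20..53. The lattice is next: its face towards about 60° is plain (+x), so its nick points to about 240°. I've used all 14 pictures, so from here I'll check by numbers.

arm_command(targets=[[[-0.0404, -0.0172, 0, 0, 0, 0], [-0.0404, -0.0172, 0, 0, 0, 0], [-0.0404, -0.0172, 0, 0, 0, 0], [-0.0404, -0.0172, 0, 0, 0, 0], [-0.0404, -0.0172, 0, 0, 0, 0], [-0.0404, -0.0172, 0, 0, 0, 0], [-0.0404, -0.0172, 0, 0, 0, 0], [-0.0404, -0.0172, 0, 0, 0, 0], [-0.0404, -0.0172, 0, 0, 0, 0], [-0.0404, -0.0172, 0, 0, 0, 0]]], jaw=0.06)

```text
clock: 53.15
position: [0.3795, -0.3156, 0.1714]
ee_rot: [-1.994, -2.425, 0.0]
force: [0.5, 0.2, -0.2]
width: 0.653
gripper_force: 0.0
```

arm_command(targets=[[[0, 0, 0, 0, 0, -0.1706], [0, 0, 0, 0, 0, -0.1706], [0, 0, 0, 0, 0, -0.1706], [0, 0, 0, 0, 0, -0.1706], [0, 0, 0, 0, 0, -0.1706], [0, 0, 0, 0, 0, 0], [0, 0, 0, 0, 0, 0]]])

```text
clock: 54.02
position: [0.3802, -0.3146, 0.1721]
ee_rot: [-0.819, -3.032, -0.001]
force: [0.0, -0.1, 0.1]
width: 0.65
gripper_force: 0.0
```

```bash
cat >> h.py <<'E'
def nick(d,cx,cy,a):
    "points in stamp frame (x at angle a deg): top-surface mask printed in 2 mm cells, rows=+x at top .. -x at bottom"
    W=cloud(d);c,s=np.cos(np.radians(a)),np.sin(np.radians(a));q=W[...,:2]-[cx,cy]
    x=(q@[c,s])*1000;y=(q@[-s,c])*1000;t=(W[...,2]>.038)&(W[...,2]<.055)
    for X in range(24,-26,-3):
        print("%4d "%X+"".join("#" if (t&(abs(x-X)<1.5)&(abs(y-Y)<1.5)).any() else "." for Y in range(-24,25,3)))
E
python3 - <<'E'
from h import *
pose();d=cam("wrist");blobs(d,.03,.055,.25,.6,-.5,-.15,40);tgt(.382,-.314,150);nick(d,.382,-.314,60);nick(d,.492,-.403,18.3)
E
```

```text
54.02 [ 0.3802 -0.3146  0.1721] xaxis [-0.864  0.503  0.001] F [ 0.  -0.1  0.1] w 0.0597 0.0 j [ 0.47  0.3   0.15  1.99 -0.06  0.85  1.69]
px [277. 204.] n 1928 ctr [ 382. -315.] size [40. 33.] ang 60.4 z 0.045
px [253. 343.] n 1325 ctr [ 493. -405.] size [41. 34.] ang 20.2 z 0.044
move xy mm [-1.2  1.4] turn z -0.003 tilt fix [ 0. -0.] z 0.1722
  24 .................
  21 .................
  18 ...###########...
  15 ...###########...
  12 ...###########...
   9 ...###########...
   6 ...###########...
   3 ..############...
   0 ..############...
  -3 ..############...
  -6 ..############...
  -9 ..############...
 -12 ..############...
 -15 ..############...
 -18 ...####...####...
 -21 ...####...####...
 -24 .................
  24 .................
  21 .........####....
  18 .........#####...
  15 ........######...
  12 .......#######...
   9 ......########...
   6 .....#########...
   3 .....#########...
   0 ...###########...
  -3 ..############...
  -6 ..############...
  -9 ..############...
 -12 ..############...
 -15 ..############...
 -18 ..#####..#####...
 -21 ..#####..####....
 -24 .................
```

arm_command(targets=[[[-0.0018, 0.0006, 0.035, 0, 0, 0], [0, 0, 0.035, 0, 0, 0], [0, 0, 0.035, 0, 0, 0], [0, 0, 0.029, 0, 0, 0], [0, 0, 0, 0, 0, 0], [0, 0, 0, 0, 0, 0]]])

```text
clock: 54.82
position: [0.3829, -0.3154, 0.0395]
ee_rot: [0.814, 3.033, -0.0]
force: [-0.2, -0.4, 1.0]
width: 0.653
gripper_force: 0.0
```

arm_command(targets=[[[0, 0, 0, 0, 0, 0], [0, 0, 0, 0, 0, 0], [0, 0, 0, 0, 0, 0], [0, 0, 0, 0, 0, 0]]], jaw=0.02, newtons=40)

```text
clock: 55.32
position: [0.3829, -0.3154, 0.0395]
ee_rot: [0.812, 3.033, -0.0]
force: [-1.8, 1.2, 7.8]
width: 0.431
gripper_force: 40.0
```

arm_command(targets=[[[0, 0, -0.02, 0, 0, 0], [0, 0, -0.03, 0, 0, 0.17], [0, 0, -0.03, 0, 0, 0.17], [0, 0, 0, 0, 0, 0.17], [0, 0, 0, 0, 0, 0.17], [0, 0, 0, 0, 0, 0.17], [0, 0, 0, 0, 0, 0], [0, 0, 0, 0, 0, 0]]])

```text
clock: 56.32
position: [0.3824, -0.315, 0.1188]
ee_rot: [1.987, 2.433, 0.001]
force: [0.3, -0.5, -0.9]
width: 0.431
gripper_force: 40.0
```

arm_command(targets=[[[0.0369, 0.017, 0, 0, 0, 0], [0.0369, 0.017, 0, 0, 0, 0], [0.0369, 0.017, 0, 0, 0, 0], [0.0369, 0.017, 0, 0, 0, 0], [0.0369, 0.017, 0, 0, 0, 0], [0.0369, 0.017, 0, 0, 0, 0], [0.0369, 0.017, 0, 0, 0, 0], [0.0369, 0.017, 0, 0, 0, 0], [0.0369, 0.017, 0, 0, 0, 0], [0.0369, 0.017, 0, 0, 0, 0]]])

```text
clock: 57.58
position: [0.477, 0.0813, 0.1189]
ee_rot: [1.988, 2.432, 0.001]
force: [0.7, 0.2, -0.4]
width: 0.434
gripper_force: 40.0
```

```bash
python3 - <<'E'
from h import *
b=cam("wrist");tops(b);pose();tgt(*(HO+HY*.0039),101.15)
blobs(b,.085,.12,.4,.55,.02,.2,40)
E
```

```text
-87 59; -85 60; -83 60; -81 56; -79 55; -77 56; -75 57; -73 57; -71 57; -69 57; -67 57; -65 57; -63 58; -61 59; 19 56; 21 56; 23 57; 25 57; 27 57; 29 57; 31 57; 33 57; 35 58; 37 57; 39 57; 41 57; 43 57; 45 57; 47 57; 49 56; 51 54; 53 56; 55 56; 57 56; 59 56; 61 56; 63 56; 65 56; 67 56; 69 56; 71 56; 73 55; 79 60; 81 60; 83 60; 85 60; 87 60; 89 60; 
57.62 [0.4783 0.0875 0.1189] xaxis [-0.204  0.979  0.003] F [ 2.4  6.4 -0.5] w 0.0392 40.0 j [-0.52  0.37  0.3   2.07 -0.17  0.71  0.09]
move xy mm [-7.6 -2.1] turn z 0.011 tilt fix [ 0.003 -0.003] z 0.1189
px [277. 244.] n 3070 ctr [475.  95.] size [73.  9.] ang 11.8 z 0.109
px [238. 285.] n 159 ctr [460.  78.] size [4. 9.] ang 11.4 z 0.114
```

arm_command(targets=[[[0, 0, 0, 0, 0, 0], [0, 0, 0, 0, 0, 0], [0, 0, 0, 0, 0, 0]]])

```text
clock: 58.0
position: [0.4766, 0.0789, 0.1189]
ee_rot: [1.993, 2.428, 0.0]
force: [-0.8, 0.3, -1.8]
width: 0.433
gripper_force: 40.0
```

```bash
python3 - <<'E'
from h import *
pose();tgt(*(HO+HY*.001),101.15)
E
```

```text
58.0 [0.4766 0.0789 0.1189] xaxis [-0.195  0.981 -0.   ] F [-0.8  0.3 -1.8] w 0.0398 40.0 j [-0.51  0.37  0.31  2.08 -0.17  0.71  0.1 ]
move xy mm [-2.4  1.3] turn z 0.002 tilt fix [0. 0.] z 0.1189
```

arm_command(targets=[[[-0.0024, 0.0013, 0.02, 0, 0, 0.002], [0, 0, 0.02, 0, 0, 0], [0, 0, 0.015, 0, 0, 0], [0, 0, 0.0115, 0, 0, 0], [0, 0, 0, 0, 0, 0], [0, 0, 0, 0, 0, 0]]])

```text
clock: 58.75
position: [0.4787, 0.0779, 0.0524]
ee_rot: [1.994, 2.427, 0.001]
force: [0.2, 0.1, -0.6]
width: 0.434
gripper_force: 40.0
```

arm_command(targets=[[[0.002, 0, 0, 0, 0, 0], [0.001, 0, 0, 0, 0, 0], [0.001, 0, 0, 0, 0, 0], [0, 0, 0, 0, 0, 0], [0, 0, 0, 0, 0, 0]]])

```text
clock: 59.38
position: [0.4778, 0.082, 0.0523]
ee_rot: [1.994, 2.427, 0.001]
force: [0.6, 0.2, -0.4]
width: 0.432
gripper_force: 40.0
```

```bash
python3 - <<'E'
from h import *
pose();rel(.004);b=cam("wrist");tops(b)
E
```

```text
59.38 [0.4778 0.082  0.0523] xaxis [-0.194  0.981 -0.   ] F [ 0.6  0.2 -0.4] w 0.0397 40.0 j [-0.48  0.49  0.26  2.13 -0.23  0.55  0.15]
move xy mm [-2.2 -0.5] turn z 0.001 z 0.0523
-47 37; -45 38; -3 73; 1 47; 3 56; 5 59; 7 59; 9 58; 11 58; 13 58; 15 59; 17 58; 19 58; 21 57; 23 56; 25 56; 27 57; 29 57; 31 57; 33 57; 35 57; 37 58; 39 58; 41 57; 43 57; 45 57; 47 57; 49 57; 51 57; 53 56; 55 56; 57 56; 59 56; 61 56; 63 56; 65 56; 67 56; 69 56; 71 56; 73 56; 75 52; 79 60; 81 60; 83 60; 85 60; 87 60; 89 60;
```

arm_command(targets=[[[0, 0, 0, 0, 0, 0], [0, 0, 0, 0, 0, 0], [0, 0, 0, 0, 0, 0], [0, 0, 0, 0, 0, 0], [0, 0, -0.02, 0, 0, 0], [0, 0, -0.03, 0, 0, 0], [0, 0, -0.035, 0, 0, 0], [0, 0, -0.035, 0, 0, 0], [0, 0, 0, 0, 0, 0]]], jaw=0.056)

```text
clock: 60.55
position: [0.4792, 0.0823, 0.1746]
ee_rot: [1.992, 2.425, 0.007]
force: [-0.4, -0.4, -0.8]
width: 0.61
gripper_force: 0.0
```

```bash
python3 - <<'E'
from h import *
pose();b=cam("wrist");tops(b)
E
```

```text
60.55 [0.4792 0.0823 0.1746] xaxis [-0.194  0.981  0.001] F [-0.4 -0.4 -0.8] w 0.056 0.0 j [-0.55  0.29  0.34  2.02 -0.13  0.85  0.06]
-71 56; -69 57; -67 56; -65 57; -63 58; -61 58; -59 57; -57 57; -55 57; -53 57; -51 57; -49 56; -47 50; -45 47; -9 56; -7 56; -5 57; -3 57; -1 58; 1 57; 3 57; 5 58; 7 58; 9 57; 11 57; 13 57; 15 58; 17 57; 19 56; 21 56; 23 56; 25 57; 27 57; 29 57; 31 57; 33 57; 35 57; 37 58; 39 58; 41 57; 43 57; 45 57; 47 57; 49 57; 51 57; 53 56; 55 56; 57 56; 59 56; 61 56; 63 56; 65 56; 67 56; 69 56; 71 56; 73 56; 75 54; 79 60; 81 60; 83 60; 85 60; 87 60; 89 60;
```

arm_command(targets=[[[-0.0436, -0.0072, 0, 0, 0, -0.13], [-0.0436, -0.0, 0, 0, 0, 0], [-0.0436, -0.0, 0, 0, 0, 0], [-0.0436, -0.0, 0, 0, 0, 0], [-0.0436, 0, 0, 0, 0, 0], [-0.0436, 0, 0, 0, 0, 0], [-0.0436, 0, 0, 0, 0, 0], [-0.0436, 0, 0, 0, 0, 0], [-0.0436, 0, 0, 0, 0, 0], [-0.0436, 0, 0, 0, 0, 0]]], jaw=0.06)

```text
clock: 61.85
position: [0.6043, -0.335, 0.1704]
ee_rot: [-1.831, -2.55, -0.0]
force: [1.2, -0.2, 0.1]
width: 0.654
gripper_force: 0.0
```

arm_command(targets=[[[0, 0, 0, 0, 0, 0], [0, 0, 0, 0, 0, 0], [0, 0, 0, 0, 0, 0]]])

```text
clock: 62.22
position: [0.6045, -0.3324, 0.1717]
ee_rot: [-1.83, -2.553, -0.001]
force: [0.3, 0.2, -0.3]
width: 0.652
gripper_force: 0.0
```

```bash
python3 - <<'E'
from h import *
pose();b=cam("wrist");blobs(b,.03,.055,.25,.6,-.5,-.15,40);tgt(.492,-.403,109)
E
```

```text
62.23 [ 0.6045 -0.3324  0.1717] xaxis [-0.321  0.947  0.001] F [ 0.3  0.2 -0.3] w 0.0598 0.0 j [ 0.19  0.62  0.38  1.51 -0.25  1.07  0.96]
px [124. 197.] n 2130 ctr [ 483. -368.] size [41. 33.] ang 24.7 z 0.044
move xy mm [ -30.6 -129.4] turn z -0.004 tilt fix [ 0.001 -0.001] z 0.1721
```

arm_command(targets=[[[0.0018, -0.042, 0, 0, 0, 0], [0.0018, -0.042, 0, 0, 0, 0], [0.0018, -0.042, 0.03, 0, 0, 0], [0, 0, 0, 0, 0, -0.105], [0, 0, 0, 0, 0, 0], [0, 0, 0, 0, 0, 0]]])

```text
clock: 63.02
position: [0.4845, -0.3686, 0.1428]
ee_rot: [1.696, 2.643, 0.001]
force: [-0.1, 0.1, 0.4]
width: 0.655
gripper_force: 0.0
```

```bash
python3 - <<'E'
from h import *
pose();b=cam("wrist");blobs(b,.03,.055,.25,.6,-.5,-.15,40);blobs(b,.005,.016,.4,.6,-.32,.0,40);tgt(.483,-.368,114.7);nick(b,.483,-.368,24.7)
E
```

```text
63.02 [ 0.4845 -0.3686  0.1428] xaxis [-0.417  0.909 -0.001] F [-0.1  0.1  0.4] w 0.0601 0.0 j [ 0.32  0.52  0.35  1.76 -0.22  0.9   1.2 ]
px [273. 212.] n 2394 ctr [ 482. -368.] size [40. 33.] ang 24.8 z 0.045
px [356.  79.] n 2527 ctr [ 499. -250.] size [ 18. 102.] ang 11.3 z 0.009
move xy mm [ 1.3 -1.1] turn z -0.001 tilt fix [0.001 0.001] z 0.1427
  24 .................
  21 .................
  18 ...############..
  15 ...###########...
  12 ...###########...
   9 ...###########...
   6 ...###########...
   3 ...###########...
   0 ...###########...
  -3 ...###########...
  -6 ...###########...
  -9 ...############..
 -12 ...###########...
 -15 ...###########...
 -18 ...#####..####...
 -21 ...####...####...
 -24 .................
```

arm_command(targets=[[[0.0014, -0.0018, 0.035, 0, 0, 0], [0, 0, 0.035, 0, 0, 0], [0, 0, 0.033, 0, 0, 0], [0, 0, 0, 0, 0, 0], [0, 0, 0, 0, 0, 0]]])

```text
clock: 63.7
position: [0.4821, -0.3691, 0.0405]
ee_rot: [1.695, 2.643, 0.0]
force: [0.4, 0.4, -0.0]
width: 0.654
gripper_force: 0.0
```

arm_command(targets=[[[0, 0, 0, 0, 0, 0], [0, 0, 0, 0, 0, 0], [0, 0, 0, 0, 0, 0], [0, 0, 0, 0, 0, 0]]], jaw=0.02, newtons=40)

```text
clock: 64.2
position: [0.4818, -0.369, 0.0402]
ee_rot: [1.695, 2.643, 0.001]
force: [-0.8, 0.9, 6.1]
width: 0.431
gripper_force: 40.0
```

arm_command(targets=[[[0, 0, -0.02, 0, 0, 0], [0, 0, -0.03, 0, 0, 0.1185], [0, 0, -0.03, 0, 0, 0.1185], [0, 0, 0, 0, 0, 0], [0, 0, 0, 0, 0, 0]]])

```text
clock: 64.82
position: [0.481, -0.3683, 0.1188]
ee_rot: [-1.994, -2.427, -0.001]
force: [-0.5, 0.7, -1.3]
width: 0.432
gripper_force: 40.0
```

arm_command(targets=[[[0.0408, 0.0081, 0, 0, 0, 0], [0.0408, 0.0081, 0, 0, 0, 0], [0.0408, 0.0081, 0, 0, 0, 0], [0.0408, 0.0081, 0, 0, 0, 0], [0.0408, 0.0081, 0, 0, 0, 0], [0.0408, 0.0081, 0, 0, 0, 0], [0.0408, 0.0081, 0, 0, 0, 0], [0.0408, 0.0081, 0, 0, 0, 0], [0.0408, 0.0081, 0, 0, 0, 0], [0.0408, 0.0081, 0, 0, 0, 0]]])

```text
clock: 66.08
position: [0.4815, 0.0485, 0.1184]
ee_rot: [-1.995, -2.427, 0.002]
force: [0.3, 1.2, -1.1]
width: 0.432
gripper_force: 40.0
```

arm_command(targets=[[[0, 0, 0, 0, 0, 0], [0, 0, 0, 0, 0, 0], [0, 0, 0, 0, 0, 0]]])

```text
clock: 66.45
position: [0.4821, 0.0459, 0.119]
ee_rot: [1.998, 2.424, -0.001]
force: [-0.4, 0.1, -1.0]
width: 0.431
gripper_force: 40.0
```

```bash
python3 - <<'E'
from h import *
pose();tgt(*(HO-HY*.028),101.15);b=cam("wrist");tops(b)
d=cam("top");W=cloud(d);q=W[...,:2]-HO;y=(q@HY)*1000;x=(q@HX)*1000;z=W[...,2]
m=(abs(x)<17)&(z>.05)&(z<.064)&(abs(y)<95)
for a,bb in((-81,-30),(-30,54)):
    k=m&(y>a)&(y<bb)
    if k.any(): print(y[k].min(),y[k].max())
E
```

```text
66.45 [0.4821 0.0459 0.119 ] xaxis [-0.191  0.982 -0.001] F [-0.4  0.1 -1. ] w 0.0395 40.0 j [-0.52  0.38  0.41  2.08 -0.22  0.72  0.22]
move xy mm [2.  2.3] turn z -0.003 tilt fix [-0.     0.001] z 0.119
-9 56; -7 56; -5 57; -3 57; -1 58; 1 57; 3 57; 5 57; 7 58; 9 57; 11 57; 13 57; 15 58; 17 57; 19 57; 21 56; 23 56; 25 56; 27 57; 29 57; 31 57; 33 57; 35 57; 37 57; 39 58; 41 57; 43 57; 45 57; 47 57; 49 57; 51 57; 53 56; 55 56; 57 56; 59 56; 61 56; 63 56; 65 56; 67 56; 69 56; 71 56; 73 56; 75 56; 79 53; 81 60; 83 60; 85 60; 87 60; 89 60; 
-80.99525780970261 -67.2848183466399
```

arm_command(targets=[[[0.0012, 0.0023, 0.02, 0, 0, -0.003], [0, 0, 0.02, 0, 0, 0], [0, 0, 0.015, 0, 0, 0], [0, 0, 0.0115, 0, 0, 0], [0, 0, 0, 0, 0, 0], [0, 0, 0, 0, 0, 0]]])

```text
clock: 67.3
position: [0.4845, 0.0487, 0.0528]
ee_rot: [1.993, 2.428, 0.001]
force: [-0.6, 0.3, -0.2]
width: 0.429
gripper_force: 40.0
```

```bash
python3 - <<'E'
from h import *
pose();rel(-.0288)
E
```

```text
67.3 [0.4845 0.0487 0.0528] xaxis [-0.195  0.981 -0.   ] F [-0.6  0.3 -0.2] w 0.0394 40.0 j [-0.47  0.5   0.34  2.13 -0.3   0.57  0.29]
move xy mm [-1.1 -0.7] turn z 0.002 z 0.0528
```

arm_command(targets=[[[0, 0, 0, 0, 0, 0], [0, 0, 0, 0, 0, 0], [0, 0, 0, 0, 0, 0], [0, 0, 0, 0, 0, 0], [0, 0, -0.02, 0, 0, 0], [0, 0, -0.03, 0, 0, 0], [0, 0, -0.035, 0, 0, 0], [0, 0, -0.035, 0, 0, 0], [0, 0, 0, 0, 0, 0]]], jaw=0.056)

```text
clock: 68.42
position: [0.4858, 0.0491, 0.1751]
ee_rot: [1.991, 2.426, 0.007]
force: [0.1, 0.9, -0.4]
width: 0.611
gripper_force: 0.0
```

```bash
python3 - <<'E'
from h import *
pose();b=cam("wrist");tops(b)
for s in (-.062,-.029,.006,.038):nick(b,*(HO+HY*s),11.15) if s in(-.029,.006) else 0
E
```

```text
68.42 [0.4858 0.0491 0.1751] xaxis [-0.195  0.981  0.   ] F [ 0.1  0.9 -0.4] w 0.0561 0.0 j [-0.57  0.3   0.45  2.02 -0.17  0.85  0.17]
-91 60; -89 60; -87 60; -85 60; -83 60; -81 55; -79 54; -77 56; -75 57; -73 57; -71 57; -69 57; -67 56; -65 57; -63 58; -61 58; -59 57; -57 57; -55 57; -53 57; -51 57; -49 56; -47 55; -45 54; -43 56; -41 56; -39 57; -37 57; -35 57; -33 56; -31 57; -29 58; -27 58; -25 57; -23 57; -21 57; -19 57; -17 57; -15 56; -13 55; -11 52; -9 56; -7 56; -5 57; -3 57; -1 58; 1 57; 3 57; 5 57; 7 59; 9 57; 11 57; 13 57; 15 58; 17 57; 19 56; 21 56; 23 56; 25 56; 27 57; 29 57; 31 57; 33 57; 35 57; 37 57; 39 58; 41 57; 43 57; 45 57; 47 57; 49 57; 51 57; 53 56; 55 56; 57 56; 59 56; 61 56; 63 56; 65 56; 67 56; 69 56; 71 56; 73 56; 75 56; 79 55; 81 60; 83 60; 85 60; 87 60; 89 60; 
  24 .................
  21 ...#..#..########
  18 .#.#..........##.
  15 ..##.........##..
  12 ..###.........##.
   9 ..##........#.##.
   6 ...#..........##.
   3 ..##........####.
   0 ...#.........###.
  -3 ..##.........##..
  -6 ..##.........##..
  -9 ...#........#.##.
 -12 ..##.###.####.###
 -15 ########..#######
 -18 #####.##...####.#
 -21 .................
 -24 .................
  24 .................
  21 #################
  18 ..#.#........##..
  15 ..#.........###..
  12 ..###.........##.
   9 #.##..........#..
   6 ..##.......#.##..
   3 .###..........#..
   0 ..#.#....#...#...
  -3 ..#...........#..
  -6 .##..........##..
  -9 #.###.....#...#..
 -12 #####...######.##
 -15 ###.####...######
 -18 ###.####..######.
 -21 .................
 -24 .................
```

All four stamps stand upright with their nicks on the −x side. Now for the rod.

arm_command(targets=[[[-0.0406, -0.0056, 0, 0, 0, 0], [-0.0406, -0.0056, 0, 0, 0, 0], [-0.0406, -0.0056, 0, 0, 0, 0], [-0.0406, -0.0056, 0, 0, 0, 0], [-0.0406, -0.0056, 0, 0, 0, 0], [-0.0406, -0.0056, 0, 0, 0, 0], [-0.0406, -0.0056, 0, 0, 0, 0], [-0.0406, -0.0056, 0.06, 0, 0, 0], [0, 0, 0, 0, 0, 0], [0, 0, 0, 0, 0, 0]]], jaw=0.04)

```text
clock: 69.72
position: [0.5029, -0.2721, 0.1204]
ee_rot: [-1.992, -2.427, 0.0]
force: [-0.1, 0.0, 0.9]
width: 0.436
gripper_force: 0.0
```

```bash
cat >> h.py <<'E'
def rod(d,lo,hi,y1=-.03):
    "shaft centre line from cloud strips; fits x=a+b*y and z"
    W=cloud(d);m=(W[...,2]>lo)&(W[...,2]<hi)&(W[...,0]>.42)&(W[...,0]<.58)&(W[...,1]<y1)&(W[...,1]>-.33)
    p=W[m]; b=np.arange(-.33,y1,.006); C=[]
    for t in b:
        k=p[(p[:,1]>=t)&(p[:,1]<t+.006)]
        if len(k)>8: C.append([t+.003,(k[:,0].min()+k[:,0].max())/2,np.ptp(k[:,0]),np.percentile(k[:,2],90)])
    C=np.array(C); 
    for c in C: print(np.round(c*1000,1),end="")
    s=C[(C[:,2]<.015)]; f=np.polyfit(s[:,0],s[:,1],1); g=np.polyfit(s[:,0],s[:,3],1); print("\nangle",90-np.degrees(np.arctan(f[0])),"x at y=-.2:",np.polyval(f,-.2),"top z",np.polyval(g,-.2),"zslope",g[0])
E
python3 - <<'E'
from h import *
pose();b=cam("wrist");rod(b,.004,.014);tgt(.5046,-.278,101.5)
E
```

```text
69.72 [ 0.5029 -0.2721  0.1204] xaxis [-0.195  0.981  0.001] F [-0.1  0.   0.9] w 0.04 0.0 j [ 0.07  0.51  0.47  1.87 -0.31  0.83  0.9 ]
[-297.   508.8   18.3   10.5][-291.   508.    18.8   10.6][-285.   506.8   18.6   10.5][-279.   505.6   18.7   10.3][-273.   504.3   18.6   10.6][-267.   502.6   19.1   10.5][-261.   501.7   18.8   10.5][-255.   502.2   15.2   10.2][-249.   498.7   10.4   10.3][-243.   497.6   10.2   10.2][-237.   496.4   10.2   10.1][-231.   495.1   10.2   10.3][-225.   494.    10.1   10.2][-219.   492.7    9.9   10.1][-213.   491.5   10.    10.4][-207.   489.9   10.6   10. ][-201.   488.8   10.7   10.3][-195.   487.6   10.6   10. ][-189.   486.4   10.5   10.1][-183.   485.2   10.4   10.1][-177.   484.1   10.3   10. ][-171.   482.8   10.2   10.1][-165.   481.3   10.9   10.1][-159.   480.    10.8   10.4][-153.   478.8   10.7   10.3][-147.   477.7   10.8   10.3][-141.   476.4   10.5   10.3][-135.   475.3   10.5   10.1][-129.   474.5    9.6    9.9]
angle 101.64883104931329 x at y=-.2: 0.4886802852481637 top z 0.010171878101096352 zslope -0.0008381810056919053
move xy mm [-6.3 -0.3] turn z -0.003 tilt fix [ 0.001 -0.001] z 0.1212
```

arm_command(targets=[[[-0.0062, 0, 0.035, 0, 0, -0.006], [0, 0, 0.035, 0, 0, 0], [0, 0, 0.0285, 0, 0, 0], [0, 0, 0, 0, 0, 0], [0, 0, 0, 0, 0, 0]]])

```text
clock: 70.4
position: [0.5058, -0.2786, 0.0243]
ee_rot: [1.983, 2.434, 0.002]
force: [-0.1, -0.2, 1.0]
width: 0.433
gripper_force: 0.0
```

```bash
python3 - <<'E'
from h import *
pose();tgt(.5049,-.278,101.65)
E
```

```text
70.4 [ 0.5058 -0.2786  0.0243] xaxis [-0.202  0.979 -0.001] F [-0.1 -0.2  1. ] w 0.0397 0.0 j [ 0.14  0.65  0.39  1.92 -0.4   0.64  0.99]
move xy mm [ 0.8 -0.8] turn z 0.0 tilt fix [0.002 0.001] z 0.0243
```

arm_command(targets=[[[0.0005, -0.0008, 0.0025, 0.002, 0.001, 0], [0, 0, 0, 0, 0, 0], [0, 0, 0, 0, 0, 0]]])

```text
clock: 70.78
position: [0.5041, -0.2785, 0.0207]
ee_rot: [-1.985, -2.434, 0.001]
force: [-0.3, 0.3, 0.0]
width: 0.438
gripper_force: 0.0
```

arm_command(targets=[[[0, 0, 0, 0, 0, 0], [0, 0, 0, 0, 0, 0], [0, 0, 0, 0, 0, 0], [0, 0, 0, 0, 0, 0], [0, 0, 0, 0, 0, 0]]], jaw=0, newtons=60)

```text
clock: 71.4
position: [0.5039, -0.2785, 0.0202]
ee_rot: [-1.985, -2.433, 0.001]
force: [-0.1, 0.3, -1.0]
width: 0.186
gripper_force: 60.0
```

```bash
python3 - <<'E'
from h import *
pose();tgt(*(HO-HY*.352),101.15)
E
```

```text
71.4 [ 0.5039 -0.2785  0.0202] xaxis [-0.201  0.98   0.001] F [-0.1  0.3 -1. ] w 0.017 60.0 j [ 0.14  0.66  0.39  1.93 -0.4   0.63  0.99]
move xy mm [ 0.2 43.6] turn z 0.008 tilt fix [-0.001 -0.001] z 0.0202
```

arm_command(targets=[[[0, 0, -0.01, 0, 0, 0], [0, 0, -0.01, 0, 0, 0], [0, 0, -0.009, 0, 0, 0], [0, 0.02, 0, 0, 0, 0], [0, 0.02, 0, 0, 0, 0.008], [0, 0, 0, 0, 0, 0], [0, 0, 0, 0, 0, 0], [0, 0, 0, 0, 0, 0]]])

```text
clock: 72.4
position: [0.5421, -0.2709, 0.0493]
ee_rot: [-1.995, -2.424, 0.002]
force: [-0.9, 0.7, -1.4]
width: 0.185
gripper_force: 60.0
```

```bash
python3 - <<'E'
from h import *
pose();b=cam("wrist");tgt(*(HO-HY*.352),101.15);rod(b,.02,.045)
E
```

```text
72.4 [ 0.5421 -0.2709  0.0493] xaxis [-0.192  0.981  0.001] F [-0.9  0.7 -1.4] w 0.017 60.0 j [ 0.09  0.66  0.42  1.83 -0.38  0.74  0.92]
move xy mm [0.4 4.5] turn z -0.001 tilt fix [-0.002 -0.001] z 0.0493
[-285.   540.7    8.4   39. ][-279.   544.6   18.7   39.6][-273.   543.3   18.6   39.5][-267.   533.8   35.2   39.6][-261.   534.6   34.2   42.7][-255.   547.5   34.8   42.4][-249.   539.1   17.4   39.1][-243.   537.1   10.7   38.8][-237.   535.9   10.7   39. ][-231.   534.7   10.6   38.9][-225.   533.6   10.4   38.9][-219.   532.6   10.7   38.9][-213.   531.5   10.7   38.8][-207.   530.3   10.6   38.8][-201.   528.8   10.9   38.8][-195.   527.7   10.9   38.8][-189.   526.5   10.8   38.8][-183.   525.3   10.6   38.8][-177.   524.4   10.9   38.7][-171.   523.1   10.8   38.6][-165.   522.    10.7   38.7][-159.   520.6   11.    38.6][-153.   519.8   10.2   38.5]
angle 99.9330043666292 x at y=-.2: 0.5285575292142305 top z 0.03877784494429429 zslope -0.0034246056471528823
```

arm_command(targets=[[[0, 0.004, -0.0005, 0, 0, -0.004], [0.012, 0, 0, 0, 0, 0], [0.012, 0, 0, 0, 0, 0], [0.012, 0, 0, 0, 0, 0], [0, 0, 0, 0, 0, 0], [0, 0, 0, 0, 0, 0], [0, 0, 0, 0, 0, 0]]])

```text
clock: 73.32
position: [0.5399, -0.235, 0.0498]
ee_rot: [-1.99, -2.429, 0.001]
force: [-0.6, 0.1, -0.4]
width: 0.185
gripper_force: 60.0
```

```bash
python3 - <<'E'
from h import *
pose();tgt(*(HO-HY*.316),101.15)
d=cam("wrist");W=cloud(d);q=W[...,:2]-HO;x=q@HX*1000;y=q@HY*1000;z=W[...,2]*1000
m=(abs(x)<12)&(z>25)&(z<45)
def strip(y,m,lo):
    for t in range(lo,-85,10):
        k=m&(y>=t)&(y<t+10)
        if k.sum()>8: print(t+5,np.round([(x[k].min()+x[k].max())/2,np.ptp(x[k]),np.percentile(z[k],95)],1),end=" ")
    print()
strip(y,m,-300)
d=cam("top");W=cloud(d);q=W[...,:2]-HO;x=q@HX*1000;y=q@HY*1000;z=W[...,2]*1000
strip(y,(abs(x)<12)&(z>25)&(z<45),-200)
E
```

```text
73.33 [ 0.5399 -0.235   0.0498] xaxis [-0.197  0.98   0.   ] F [-0.6  0.1 -0.4] w 0.017 60.0 j [ 0.03  0.63  0.42  1.88 -0.38  0.71  0.87]
move xy mm [ 0.8 -0.2] turn z 0.003 tilt fix [-0.001 -0.   ] z 0.0498
-295 [ 0.8 18.  39.9] -285 [ 0.6  9.6 39.7] -275 [ 0.8  9.8 39.7] -265 [ 0.8  9.7 39.6] -255 [ 0.7  9.5 39.6] -245 [ 0.4  9.8 39.7] -235 [ 0.4  9.6 39.5] -225 [ 0.6  9.8 39.6] -215 [ 0.5  9.6 39.4] -205 [ 0.3  9.9 39.4] -195 [ 0.2  9.7 39.5]
```

arm_command(targets=[[[0.005, 0, 0, 0, 0, 0], [0.005, 0, 0, 0, 0, 0], [0.005, 0, 0, 0, 0, 0], [0.005, 0, 0, 0, 0, 0], [0.005, 0, 0, 0, 0, 0], [0.005, 0, 0, 0, 0, 0], [0, 0, 0, 0, 0, 0]]])

```text
clock: 74.3
position: [0.534, -0.2044, 0.0497]
ee_rot: [-1.988, -2.43, 0.001]
force: [-0.2, -0.6, -1.0]
width: 0.192
gripper_force: 60.0
```

```bash
python3 - <<'E'
from h import *
pose();tgt(*(HO-HY*.286),101.15)
E
```

```text
74.3 [ 0.534  -0.2044  0.0497] xaxis [-0.198  0.98   0.001] F [-0.2 -0.6 -1. ] w 0.0176 60.0 j [-0.02  0.61  0.43  1.92 -0.38  0.69  0.83]
move xy mm [-0.4 -0.3] turn z 0.005 tilt fix [-0.001 -0.001] z 0.0497
```

arm_command(targets=[[[0.008, 0, 0, 0, 0, 0.002], [0.008, 0, 0, 0, 0, 0], [0.008, 0, 0, 0, 0, 0], [0.008, 0, 0, 0, 0, 0], [0.008, 0, 0, 0, 0, 0], [0, 0, 0, 0, 0, 0]]])

```text
clock: 75.05
position: [0.5261, -0.1648, 0.0497]
ee_rot: [-1.99, -2.428, 0.001]
force: [0.3, -0.0, -1.3]
width: 0.186
gripper_force: 60.0
```

```bash
python3 - <<'E'
from h import *
pose();tgt(*(HO-HY*.246),101.15)
d=cam("wrist");tops(d);W=cloud(d);q=W[...,:2]-HO;x=q@HX*1000;y=q@HY*1000;z=W[...,2]*1000
m=(abs(x)<12)&(z>25)&(z<45)
for t in range(-270,-85,12):
    k=m&(y>=t)&(y<t+12)
    if k.sum()>8: print(t+6,np.round([(x[k].min()+x[k].max())/2,np.ptp(x[k]),np.percentile(z[k],95)],1),end=" ")
E
```

```text
75.05 [ 0.5261 -0.1648  0.0497] xaxis [-0.196  0.981  0.001] F [ 0.3 -0.  -1.3] w 0.0171 60.0 j [-0.1   0.59  0.43  1.97 -0.39  0.66  0.78]
move xy mm [-0.7 -0.2] turn z 0.003 tilt fix [-0.002 -0.001] z 0.0497

-252 [ 1.1 17.7 40.4] -240 [ 0.  23.9 40.9] -228 [ 0.  24.  40.2] -216 [ 0.6  9.7 39.7] -204 [ 0.7  9.8 39.7] -192 [ 0.8  9.7 39.6] -180 [ 0.7  9.5 39.5] -168 [ 0.4  9.8 39.6] -156 [ 0.5  9.9 39.4] -144 [ 0.5  9.7 39.5] -132 [ 0.3  9.9 39.4]
```

arm_command(targets=[[[0.009, 0, 0, 0, 0, 0], [0.009, 0, 0, 0, 0, 0], [0.009, 0, 0, 0, 0, 0], [0.009, 0, 0, 0, 0, 0], [0.009, 0, 0, 0, 0, 0], [0, 0, 0, 0, 0, 0]]])

```text
clock: 75.85
position: [0.5173, -0.1206, 0.0497]
ee_rot: [-1.99, -2.428, 0.001]
force: [0.8, -0.1, -0.1]
width: 0.188
gripper_force: 60.0
```

arm_command(targets=[[[0.009, 0, 0, 0, 0, 0], [0.009, 0, 0, 0, 0, 0], [0.009, 0, 0, 0, 0, 0], [0, 0, 0, 0, 0, 0]]])

```text
clock: 76.35
position: [0.512, -0.094, 0.0497]
ee_rot: [-1.99, -2.429, 0.001]
force: [0.9, 0.3, -1.0]
width: 0.187
gripper_force: 60.0
```

```bash
python3 - <<'E'
from h import *
pose();tgt(*(HO-HY*.112),101.15)
d=cam("wrist");tops(d);W=cloud(d);q=W[...,:2]-HO;x=q@HX*1000;y=q@HY*1000;z=W[...,2]*1000
m=(abs(x)<12)&(z>25)&(z<45)
for t in range(-200,-85,12):
    k=m&(y>=t)&(y<t+12)
    if k.sum()>8: print(t+6,np.round([(x[k].min()+x[k].max())/2,np.ptp(x[k]),np.percentile(z[k],95)],1),end=" ")
E
```

```text
76.35 [ 0.512  -0.094   0.0497] xaxis [-0.197  0.98   0.001] F [ 0.9  0.3 -1. ] w 0.0172 60.0 j [-0.24  0.55  0.44  2.05 -0.39  0.62  0.66]
move xy mm [61.   0.2] turn z 0.003 tilt fix [-0.002 -0.001] z 0.0497
-95 38; -93 38; -91 59; -89 60; -87 60; -85 60; -83 60; -81 60; -79 48; -77 56; -75 57; -73 57; -71 57; -69 57; -67 57; -65 57; -63 58; -61 58; -59 56; -57 41; 
-182 [ 0.7 17.5 40.5] -170 [ 0.  18.8 40.2] -158 [-0.  24.  41.1] -146 [ 0.6 16.8 39.6] -134 [ 0.4  9.5 39.8] -122 [ 0.6  9.7 39.7] -110 [ 0.5  9.5 39.5] -98 [ 0.2  9.8 39.6] -86 [ 0.  23.5 39.6]
```

arm_command(targets=[[[0.007, 0, 0, 0, 0, 0], [0.007, 0, 0, 0, 0, 0], [0.007, 0, 0, 0, 0, 0], [0, 0, 0, 0, 0, 0]]])

```text
clock: 76.9
position: [0.5079, -0.0737, 0.0498]
ee_rot: [-1.99, -2.428, 0.001]
force: [0.4, -0.4, -0.8]
width: 0.186
gripper_force: 60.0
```

arm_command(targets=[[[0.006, 0, 0, 0, 0, 0], [0.006, 0, 0, 0, 0, 0], [0.006, 0, 0, 0, 0, 0], [0, 0, 0, 0, 0, 0]]])

```text
clock: 77.4
position: [0.5044, -0.0562, 0.0498]
ee_rot: [-1.99, -2.428, 0.001]
force: [-0.6, 0.5, -0.7]
width: 0.186
gripper_force: 60.0
```

```bash
python3 - <<'E'
from h import *
pose();tgt(*(HO-HY*.112),101.15)
E
```

```text
77.4 [ 0.5044 -0.0562  0.0498] xaxis [-0.196  0.981  0.001] F [-0.6  0.5 -0.7] w 0.0171 60.0 j [-0.32  0.54  0.44  2.08 -0.4   0.6   0.6 ]
move xy mm [22.5  0.2] turn z 0.003 tilt fix [-0.002 -0.001] z 0.0498
```

arm_command(targets=[[[0.004, 0, 0, 0, 0, 0], [0.004, 0, 0, 0, 0, 0], [0.004, 0, 0, 0, 0, 0], [0.004, 0, 0, 0, 0, 0], [0.004, 0, 0, 0, 0, 0], [0, 0, 0, 0, 0, 0]]])

```text
clock: 78.15
position: [0.5005, -0.0368, 0.0498]
ee_rot: [-1.991, -2.428, 0.001]
force: [0.1, -0.4, -0.9]
width: 0.188
gripper_force: 60.0
```

```bash
python3 - <<'E'
from h import *
pose();tgt(*(HO-HY*.112),101.15)
d=cam("side");W=cloud(d);q=W[...,:2]-HO;x=q@HX*1000;y=q@HY*1000;z=W[...,2]*1000
m=(abs(x)<8)&(abs(z-34)<9)&(y>88)&(y<110);print(m.sum(),np.percentile(y[m],[50,90,99,100]) if m.any() else "")
E
```

```text
78.15 [ 0.5005 -0.0368  0.0498] xaxis [-0.196  0.981  0.001] F [ 0.1 -0.4 -0.9] w 0.0172 60.0 j [-0.36  0.53  0.44  2.1  -0.4   0.6   0.56]
move xy mm [2.7 0.2] turn z 0.003 tilt fix [-0.002 -0.001] z 0.0498
25 [91.67166661 95.31751126 99.5720879  99.93158817]
```

arm_command(targets=[[[0.002, 0, 0, 0, 0, 0], [0.001, 0, 0, 0, 0, 0], [0, 0, 0, 0, 0, 0], [0, 0, 0, 0, 0, 0]]])

```text
clock: 78.7
position: [0.5, -0.0344, 0.0499]
ee_rot: [-1.992, -2.427, 0.001]
force: [-0.3, -0.8, -0.9]
width: 0.187
gripper_force: 60.0
```

arm_command(targets=[[[0.001, 0, 0, 0, 0, 0], [0, 0, 0, 0, 0, 0], [0, 0, 0, 0, 0, 0]]])

```text
clock: 79.08
position: [0.4999, -0.034, 0.0499]
ee_rot: [-1.993, -2.427, 0.001]
force: [0.8, -5.0, -0.8]
width: 0.185
gripper_force: 60.0
```

arm_command(targets=[[[0.001, 0, 0, 0, 0, 0], [0, 0, 0, 0, 0, 0], [0, 0, 0, 0, 0, 0]]])

```text
clock: 79.45
position: [0.4999, -0.0339, 0.05]
ee_rot: [1.994, 2.427, -0.002]
force: [1.4, -7.5, -1.0]
width: 0.188
gripper_force: 60.0
```

```bash
python3 - <<'E'
from h import *
pose();tgt(*(HO-HY*.112),101.15)
E
```

```text
79.45 [ 0.4999 -0.0339  0.05  ] xaxis [-0.194  0.981 -0.001] F [ 1.4 -7.5 -1. ] w 0.0172 60.0 j [-0.37  0.53  0.44  2.1  -0.4   0.59  0.55]
move xy mm [-0.2  0.2] turn z 0.001 tilt fix [-0.001  0.001] z 0.05
```

arm_command(targets=[[[0, 0, 0.001, 0, 0, 0], [0, 0, 0, 0, 0, 0]]])

```text
clock: 79.7
position: [0.5001, -0.0339, 0.0492]
ee_rot: [1.994, 2.427, -0.001]
force: [0.7, -8.1, 1.6]
width: 0.185
gripper_force: 60.0
```

arm_command(targets=[[[0, 0, 0, 0, 0, 0], [0, 0, 0, 0, 0, 0], [0, 0, 0, 0, 0, 0], [0, 0, 0, 0, 0, 0], [0, 0, -0.02, 0, 0, 0], [0, 0, -0.03, 0, 0, 0], [0, 0, -0.035, 0, 0, 0], [0, 0, -0.035, 0, 0, 0], [0, 0, 0, 0, 0, 0]]], jaw=0.035)

```text
clock: 80.82
position: [0.5013, -0.0323, 0.1711]
ee_rot: [1.992, 2.428, 0.005]
force: [0.3, -0.1, -1.0]
width: 0.383
gripper_force: 0.0
```

```bash
python3 - <<'E'
from h import *
pose();d=cam("wrist");tops(d,.03);W=cloud(d);q=W[...,:2]-HO;x=q@HX*1000;y=q@HY*1000;z=W[...,2]*1000
m=(abs(x)<14)&(z>25)&(z<45)&(y<-91)&(y>-150);print("tab",np.percentile(y[m],[1,99]),np.percentile(x[m],[1,99]),np.median(z[m]))
d=cam("side");W=cloud(d);q=W[...,:2]-HO;x=q@HX*1000;y=q@HY*1000;z=W[...,2]*1000
m=(abs(x)<8)&(abs(z-34)<9)&(y>91)&(y<110);print(m.sum(),y[m].max() if m.any() else "")
E
```

```text
80.83 [ 0.5013 -0.0323  0.1711] xaxis [-0.195  0.981  0.001] F [ 0.3 -0.1 -1. ] w 0.0352 0.0 j [-0.49  0.35  0.58  2.   -0.25  0.86  0.42]
-91 60; -89 60; -87 60; -85 60; -83 60; -81 51; -77 56; -75 57; -73 56; -71 57; -69 57; -67 57; -65 57; -63 58; -61 57; -59 57; -57 57; -55 57; -53 57; -51 56; -49 57; -47 55; -45 37; -43 56; -41 57; -39 56; -37 57; -35 57; -33 57; -31 57; -29 58; -27 58; -25 57; -23 57; -21 57; -19 57; -17 57; -15 57; -13 56; -11 37; -9 52; -7 56; -5 57; -3 57; -1 58; 1 57; 3 57; 5 57; 7 58; 9 57; 11 57; 13 57; 15 58; 17 57; 19 57; 21 56; 23 56; 25 56; 27 57; 29 57; 31 57; 33 57; 
tab [-133.5425621   -96.47349184] [-8.63521206  9.32695436] 36.997265019451
15 101.42451186554706
```

arm_command(targets=[[[0.04, 0, -0.02, 0, 0, 0], [0.04, 0, -0.02, 0, 0, 0], [0.03, 0, 0, 0, 0, 0], [0, 0, 0, 0, 0, 0], [0, 0, 0, 0, 0, 0]]])

```text
clock: 81.55
position: [0.4779, 0.0748, 0.2081]
ee_rot: [-1.992, -2.427, 0.004]
force: [0.1, 0.8, 0.4]
width: 0.381
gripper_force: 0.0
```

```bash
python3 - <<'E'
from h import *
pose();d=cam("wrist")
W=cloud(d);q=W[...,:2]-HO;x=q@HX*1000;y=q@HY*1000;z=W[...,2]*1000
for X in (20,-16,-18,-20):
    print("%4d "%X+"".join("#" if ((abs(z-55)<5)&(abs(x-X)<1)&(abs(y-Y)<1)).any() else "." for Y in range(-90,92,2)))
E
```

```text
81.55 [0.4779 0.0748 0.2081] xaxis [-0.195  0.981  0.   ] F [0.1 0.8 0.4] w 0.035 0.0 j [-0.73  0.26  0.57  1.99 -0.18  0.94  0.13]
  20 #...##.#############################################################################.##..##
 -16 ######.######....#############....#############....############.....################..#####
 -18 ##.###.######....#############....#############.....###########.....################.######
 -20 ....##................#..................................................###########.##.#.#
```

All four stamps have their nicks on the ledge side, the stop is in notch 4 and the rod is home. Handing in.

```bash
python3 -c "
from cell import arm
print(arm.sign_off())"
```

```text
the job is handed in; nothing more can be done
None
```

The job is handed in at about 82 s of the 210 s allowed: the stop is in notch 4, all four stamps stand relief up with their nicks to the ledge, and the rod is threaded through with its tab home; the star tipped over when first placed, so I stood it up and set it again, and the hand-in returned no verdict.

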